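# Hang the bench timer on its keyhole stud

## Task

The bench timer is fixed to a metal bracket that lies on its back on the worktop. Hang it up on the grey stand with the timer facing outwards: feeling gently and never forcing it, slip the big end of the bracket's keyhole over the headed stud, whose height on the panel is not always the same, then slide the bracket fully down so that it is locked behind the head, and let go. Leave the bottle, the beaker and the porcelain dish where they stand.

Things in the scene. Friction and masses are not known exactly. Their poses are not given: they have to be found in the camera images.
- timer_bracket: Loose aluminium bracket with a white timer, 0.26 kg, 180 mm tall. Origin: on its flat back face, on the centre line, 90 mm above the foot. x: to its top, y: across, z: out of its front. It starts flat on its back, top roughly towards the robot. Stands steadily upright on its foot (5 mm ledge reaching 42 mm out from the back face). Plate 6 mm thick, 52 mm wide up to 60 mm above the foot, above that 92 mm
- clock_middle (a point): point in the timer on the bracket's centre line, 28 mm above the foot, 26 mm out from the back face. The timer is fixed on the ledge: 52 mm wide (along y), from 5 to 52 mm above the foot, its front 39 mm out from the back face; the lying bracket can be held by its two sides
- entry_hole (a point): centre of the keyhole's entry hole (octagonal, 20 mm across), half-way through the 6 mm plate, on the bracket's centre line, 76 mm above the foot. A slot 11 mm wide runs from it towards the bracket's top and ends 111.5 mm above the foot
- slot_end (a point): point in the slot 30 mm above the entry hole's centre (106 mm above the foot), half-way through the plate: the neck's axis lies here, or up to 2 mm higher, when the bracket is locked on the stud
- grip_lip (a point): middle of the grip lip along the bracket's top: 167 mm above the foot, 6 mm out from the back face. The lip is 12 mm thick, 92 mm wide, from 150 to 180 mm above the foot and flush with the back, so it cannot be pinched while the bracket lies flat; it can be taken from above when the bracket stands
- stand: Grey stand fixed to the worktop; place and yaw vary, it may change sides with the bracket. Origin: on the worktop, mid-width, 20 mm in front of the panel's front face. -x: its front, roughly towards the robot; z up. Base 12 mm high, 130 mm wide, x -65 to +55 mm. Panel 104 mm wide, 12 mm thick, 174 mm high. The worktop between stand and bracket is clear
- stud_range (a point): point 3 mm in front of the panel (mid-plate when the bracket's back lies on it), mid-width, 150 mm above the worktop: the stud's lowest height. Its axis is clamped, firmly, anywhere from here to 20 mm higher: see or feel for it. It points level along the stand's -x: neck 8 mm across; round head 16 mm across with rounded edge, front 14.5 mm and rear 9.5 mm from the panel
- cheek_gap (a point): on the worktop, mid-width, between the front edges of the stand's two upright cheeks. They are 8 mm thick, 98 mm high, their inner faces 64 mm apart, and reach from the panel 55 mm forward to here. The timer goes between them with 6 mm room on each side, too little for fingers
- agar_bottle: bystander: bottle with a blue cap, 56 mm across, 107 mm tall; origin under its centre
- beaker: bystander: clear beaker, 48 mm across, 57 mm tall; origin under its centre
- porcelain_dish: bystander: white porcelain dish, 46 mm across, 20 mm tall; origin under its centre
There are look-alikes about, which are no part of the job. Of the things shaped like the stand, the grey one is meant.

How it is judged:
At the end, for the whole second after the job is handed in: The bracket hangs on the stud, slid fully down behind the head (slot_end 147 to 172 mm high, within 5 mm of mid-width, 10 to 23 mm behind the stand's origin: plate between head and panel), upright within 0.12 rad, square to the panel within 0.15 rad, timer outwards, at rest, let go (x of slot_end in the frame of stand between 0.01 and 0.023 m and y of slot_end in the frame of stand between -0.005 and 0.005 m and z of slot_end in the frame of stand between 0.147 and 0.172 m and angle between timer_bracket's own x axis and vertical below 0.12 rad and angle between the z axis of timer_bracket and the x axis of stand, either way round below 0.15 rad and x of clock_middle in the frame of stand below 0.012 m and linear speed of timer_bracket below 0.02 m/s and contact force between the fingers and timer_bracket below 0.1 N); the robot touches nothing.
It fails at once if the bottle, the beaker or the porcelain dish was moved by more than 20 mm (distance of any of agar_bottle, beaker, porcelain_dish from where it was at the start of the episode above 0.02 m).
It fails at once if the bracket was forced with more than 30 N against the stand before the plate was over the stud's head (contact force between timer_bracket and stand above 30 N and x of slot_end in the frame of stand below 0.006 m).
It also fails if it takes over 72 s, if anything falls off the work surface, if the arm or the gripper's body presses on something with over 40 N, if the wrist force passes 120 N, or if a joint passes its speed limit or range.

## Robot

A 6-joint arm with a two-finger parallel gripper is mounted at the origin on a cart in front of the work surface, level with it; the furniture and walls round the work are solid. World frame = base frame: x ahead of the robot, y to its left, z up, the work surface at z = 0. Lengths are in m, angles in rad, forces in N, time in s.
With the tool pointing down it reaches from about 0.425 to 0.95 m from the base axis. Payload 3.5 kg.
Tool frame: the origin (TCP) lies at the very end of the fingers, on their centre line; the grasp point (between the pads) lies 19 mm behind it; z points along the fingers, y is the line along which they close (so a half turn about z gives the same grasp; the last joint's range is limited). The gripper opens to 85 mm and grips with 20 to 120 N. Pads are 22 mm wide; open, the fingers measure 114 mm over their backs; the gripper's body (76 mm by 85 mm) begins 54 mm behind the grasp point. The pads swing forward as they close: fully open they stand 13 mm farther back than shut.
Start: joints at [0.994, 0.286, 1.577, -0, 1.279, -0.15], TCP at [0.279, 0.614, 0.231] pointing down, gripper open.
Joint ranges: [-2.77, 2.77], [-0.9, 2.22], [0.21, 2.48], [-1.53, 4.67], [0.24, 2.81], [-2.84, 2.84]. Speed limits (rad/s): [2.79, 2.79, 3.14, 3.14, 3.14, 3.14].

## Interface

Orientations are given as a unit quaternion [x, y, z, w].
In Python, from plant import ctrl, optics, sign_off gives the robot as it stands.
- The arm moves only by the shell command python3 -m creep 'ROWS' [FORCE]. ROWS is JSON, a list of rows, each an object of numbers: "x", "y", "z": the shift along the tool's x, y, z in mm; "rx", "ry", "rz": the turn, a rotation vector about the tool's x, y, z in degrees; "grip": the opening, from 0 (shut) to 1 (fully open). In form: [{"x": .., "y": .., "z": .., "rx": .., "ry": .., "rz": .., "grip": ..}, ...]. A call has exactly 10 rows; each row shifts and turns the commanded pose from where the row before left it, along the tool's axes as they then stand; what a row does not reach is not made up. A row lasts 1/12 s, in which the tool goes at most 41.7 mm and 7.16 degrees, less where a joint would pass 70% of its speed; a pose out of reach is approached as far as the arm can. A call with a gripper value outside its range is refused whole. The fingers move at their own pace and stop on an object; FORCE is the grip in N (left out, the last holds). Time passes only in rows, so rows that do not move let the fingers close, or fill a call up. It gives the time, the measured TCP pose, the force, the opening and the grip force at its end, in the units of the state.
- ctrl.get_state(): the state, without advancing time (a new reading comes with each control period).
- optics.read_camera(name): name is "scene" or "top"; returns a dict with "color" (384x512x3 uint8, blue, green, red), "K" (3x3 intrinsics, pixels), "R" (3x3) and "t" (3): a world point X has camera coordinates R X + t. Camera axes: x right, y down, z forward; pixel columns grow to the right and rows downward; lengths in m; the calibration is good to about 2 mm. A picture is of the moment at which its call begins. There is no depth.
- sign_off(): hands the job in; it is judged then, once.
The state is a dict: "time": time; "qpos": joint angles; "dq": joint speeds; "joint_efforts": joint torques, N m; "eef_pos": TCP position; "tcp_rot": TCP orientation; "contact_force": force on the tool from outside, world axes, zero at the start; "wrist_torque": the same for the moment, N m; "opening": opening from 0.0 (shut) to 1.0 (fully open); "finger_force": force on a finger pad.
Only numpy, scipy, OpenCV 4.12 (cv2) and the standard library are available. Lean on these libraries where they do the work, as an engineer would, in place of code of your own. Each camera call takes 0.05 s, during which the arm holds its last target. There are 200 camera calls.

## Working session

There is one attempt and no reset: what is moved stays moved. The work goes in short steps, Python scripts to look and compute and a shell command to move; the robot and the scene stay as the last step left them, time stands still between calls to the robot, and variables do not carry over. Pictures are saved under pics/ and viewed, at most 10 in all, crops included, and the job is handed in when it is done.

```bash
mkdir -p pics; ls; python3 - <<'E'
from plant import ctrl, optics
import cv2,numpy as np
for n in("scene","top"):
    d=optics.read_camera(n);np.savez(f"pics/{n}0.npz",**d);cv2.imwrite(f"pics/{n}0.png",cv2.resize(d["color"],(800,600),interpolation=cv2.INTER_CUBIC))
    print(n,d["K"].tolist(),(-d["R"].T@d["t"]).round(3),d["R"].round(3).tolist())
print(ctrl.get_state())
E
```

```text
pics
scene [[384.89502377094806, 0.0, 253.34921811620097], [0.0, 384.89502377094806, 190.23610034423024], [0.0, 0.0, 1.0]] [-0.211 -0.655  0.578] [[0.6, -0.8, 0.022], [-0.331, -0.273, -0.903], [0.729, 0.534, -0.428]]
top [[447.17108891599946, 0.0, 247.61907433747274], [0.0, 447.17108891599946, 193.53429759933013], [0.0, 0.0, 1.0]] [ 0.402 -0.084  1.298] [[0.028, -1.0, 0.009], [-0.99, -0.029, -0.141], [0.141, -0.005, -0.99]]
{'time': 0.1, 'qpos': array([ 9.93973289e-01,  2.87124761e-01,  1.57805080e+00, -4.33420993e-05,
        1.27863909e+00, -1.50008401e-01]), 'dq': array([ 0.00061236, -0.0019749 , -0.00309427, -0.00139713, -0.00220094,
       -0.00023159]), 'joint_efforts': array([-3.98511372e-05, -4.07303703e+01, -2.93697774e+01, -1.75381597e-04,
        3.44290842e-03,  1.10497373e-05]), 'eef_pos': array([0.27908141, 0.61393068, 0.23004279]), 'tcp_rot': array([ 2.11784893e-01,  9.77315673e-01, -1.04581312e-03, -3.75535205e-04]), 'contact_force': array([-0.52529657,  0.61793613, -0.61907895]), 'wrist_torque': array([ 0.00502625, -0.04600561,  0.0038983 ]), 'finger_force': 0.0, 'opening': 0.9989949984397712}
```

View pics/scene0.png

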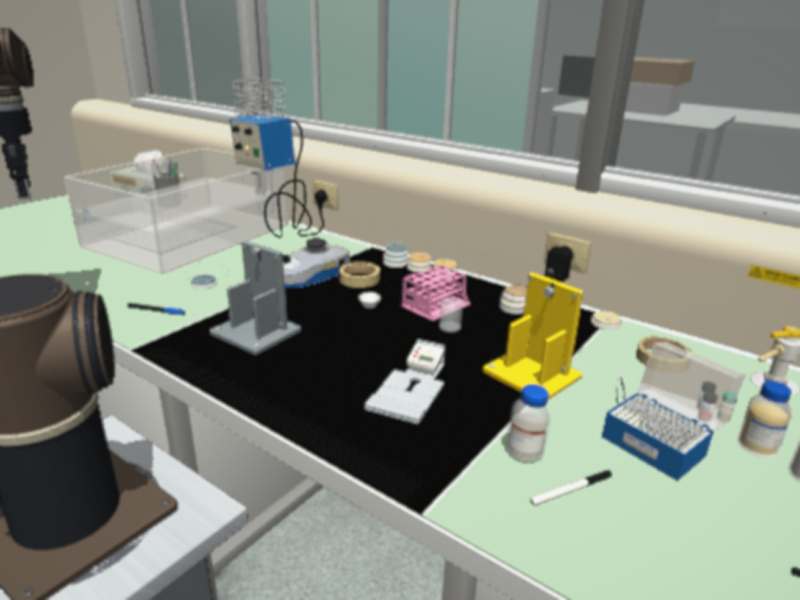

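View pics/top0.png

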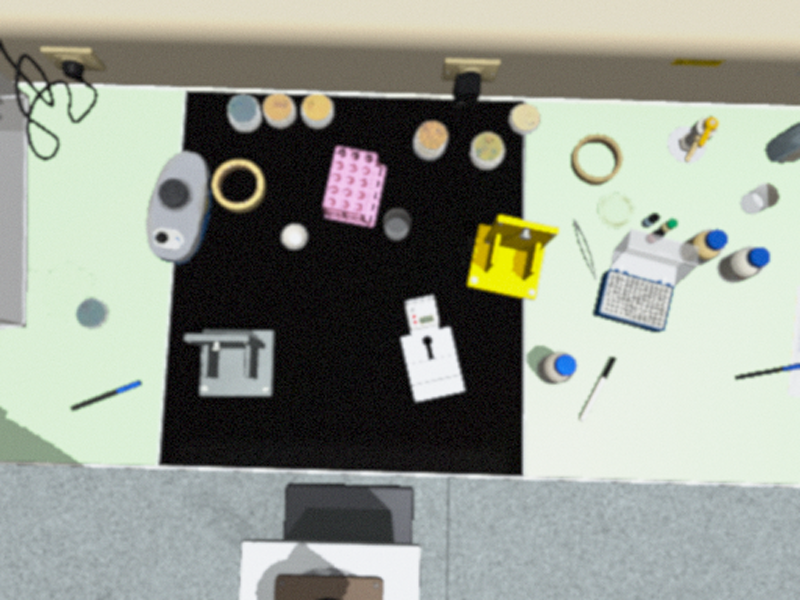

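The grey stand is at top-view px (235,360) and scene px (257,300). The yellow look-alike is at (512,258), so the grey one fits the description. The bracket lies at (432,350), with its timer away from the robot. I'll fit box models to the silhouettes next.

```bash
cat > h.py <<'E'
import cv2,numpy as np
from scipy.optimize import minimize
from scipy.spatial.transform import Rotation as Rn
S=4
def proj(d,P):
    c=np.asarray(P)@d["R"].T+d["t"]; p=c@d["K"].T; return p[:,:2]/p[:,2:]
def box(x,y,z): return np.array([[a,b,c] for a in x for b in y for c in z])
# stand frame
STAND=[box((-.065,.055),(-.065,.065),(0,.012)),box((.02,.032),(-.052,.052),(.0,.174)),
 box((-.035,.02),(.032,.04),(0,.098)),box((-.035,.02),(-.04,-.032),(0,.098))]
# bracket frame: x from origin (90 above foot)
BR=[box((-.09,-.03),(-.026,.026),(0,.006)),box((-.03,.09),(-.046,.046),(0,.006)),box((.06,.09),(-.046,.046),(0,.012)),
 box((-.085,-.038),(-.026,.026),(0,.039)),box((-.09,-.085),(-.026,.026),(0,.042))]
def render(d,boxes,T):
    m=np.zeros((384*S,512*S),np.uint8); 
    for b in boxes:
        q=proj(d,b@T[0].T+T[1]); h=cv2.convexHull(((q+.5)*S*16-8).astype(np.int32))
        cv2.fillConvexPoly(m,h,255,shift=4)
    return cv2.resize(m,(512,384),interpolation=cv2.INTER_AREA)/255.
def pose(p): return Rn.from_euler('z',p[2]).as_matrix(),np.array([p[0],p[1],0])
def fit(ds,masks,boxes,p0,cal=False):
    def f(p):
        return sum(np.abs(render(d,boxes,pose(p))-m).sum() for d,m in zip(ds,masks))
    best=None
    p=np.array(p0,float)
    for s in(.02,.006,.002):
        sim=np.vstack([p]+[p+np.eye(3)[i]*[s,s,5*s] for i in range(3)])
        r=minimize(f,p,method='Nelder-Mead',options=dict(initial_simplex=sim,xatol=1e-5,fatol=.01)); p=r.x
    return p,r.fun,[m.sum() for m in masks]
def comp(mask,uv):
    n,l=cv2.connectedComponents(mask.astype(np.uint8)); k=l[uv[1],uv[0]]; m=(l==k).astype(np.uint8)
    c,_=cv2.findContours(m,cv2.RETR_EXTERNAL,cv2.CHAIN_APPROX_NONE); return cv2.drawContours(np.zeros_like(m),c,-1,1,-1).astype(float), k
E
cat > m1.py <<'E'
from h import *
t=dict(np.load("pics/top0.npz"));s=dict(np.load("pics/scene0.npz"))
def V(d): return cv2.cvtColor(d["color"],cv2.COLOR_BGR2HSV)
ht,hs=V(t),V(s)
bt,k1=comp(ht[...,2]>110,(int(415*.64),int(375*.64))); bs,k2=comp((hs[...,2]>110),(int(395*.64),int(400*.64)))
st,k3=comp((ht[...,2]>45)&(ht[...,2]<205),(int(260*.64),int(385*.64))); ss,k4=comp((hs[...,2]>40)&(hs[...,2]<190)&(hs[...,1]<60),(int(255*.64),int(340*.64)))
print(k1,k2,k3,k4,[m.sum() for m in (bt,bs,st,ss)])
def ray(d,u,v,z):
    r=d["R"].T@np.linalg.solve(d["K"],[u,v,1]);c=-d["R"].T@d["t"];return c+r*(z-c[2])/r[2]
g=ray(t,432*.64,350*.64,0); gs=ray(t,236*.64,362*.64,.01);print(g,gs)
out=[]
for nm,B,g0,mt,ms in(("br",BR,[g[0],g[1],np.pi],bt,bs),("st",STAND,[gs[0],gs[1],0],st,ss)):
    for ds,m in(([t],[mt]),([s],[ms]),([t,s],[mt,ms])):
        p,f,a=fit(ds,m,B,g0);print(nm,p.round(4),round(f,1),a)
    out.append(p)
np.save("pics/p.npy",out)
vis=[]
for d,a,b,cr in((t,bt,st,(100,290,150,310)),(s,bs,ss,(120,300,140,290))):
    im=d["color"].copy()
    for B,p,m in((BR,out[0],a),(STAND,out[1],b)):
        for mm,c in((m,(0,255,0)),(render(d,B,pose(p)),(0,0,255))):
            cs,_=cv2.findContours((mm>.5).astype(np.uint8),cv2.RETR_EXTERNAL,cv2.CHAIN_APPROX_NONE);cv2.drawContours(im,cs,-1,c,1)
    vis.append(cv2.resize(im[cr[2]:cr[3],cr[0]:cr[1]],(400,600*2//3)))
cv2.imwrite("pics/fit0.png",np.hstack(vis))
# stud crop
E
python3 m1.py
```

```text
13 14 50 1 [np.float64(1885.0), np.float64(1523.0), np.float64(2154.0), np.float64(82695.0)]
[ 0.50075085 -0.17603949  0.        ] [0.4675345  0.18435204 0.01      ]
br [ 0.5047 -0.1687  3.3842] 107.4 [np.float64(1885.0)]
br [ 0.5044 -0.1679  3.3864] 57.5 [np.float64(1523.0)]
br [ 0.5046 -0.1681  3.383 ] 169.0 [np.float64(1885.0), np.float64(1523.0)]
st [0.4723 0.1836 0.0128] 123.0 [np.float64(2154.0)]
st [0.4719 0.1841 0.014 ] 80332.1 [np.float64(82695.0)]
st [0.4723 0.184  0.0183] 80458.1 [np.float64(2154.0), np.float64(82695.0)]
```

```bash
sed -n 1,5p h.py >/dev/null; python3 - <<'E'
import numpy as np,cv2
s=np.load("pics/scene0.npz")["color"];t=np.load("pics/top0.npz")["color"]
a=cv2.resize(s[150:230,130:200],(400,457),interpolation=cv2.INTER_CUBIC);b=cv2.resize(t[200:260,110:180],(400,343),interpolation=cv2.INTER_CUBIC)
cv2.imwrite("pics/crop0.png",np.hstack([a,cv2.copyMakeBorder(b,0,114,0,0,cv2.BORDER_CONSTANT)]))
E
```

```text
(no output)
```

View pics/fit0.png

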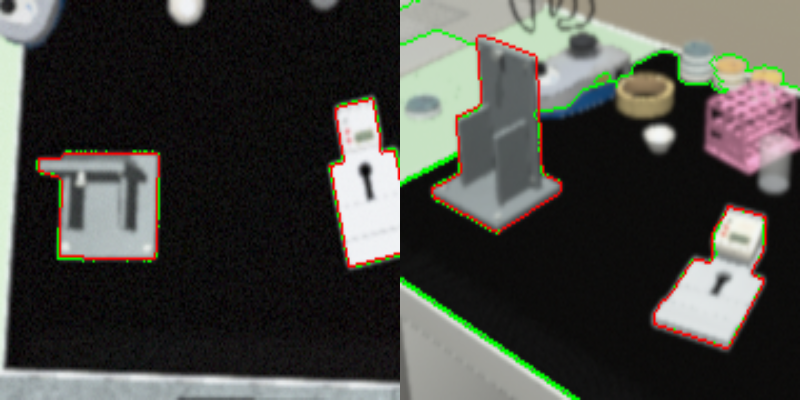

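View pics/crop0.png

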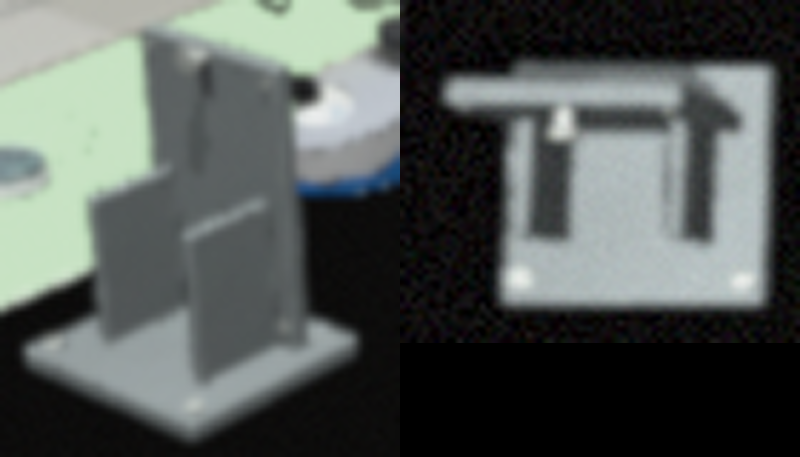

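Both fits match to within a pixel in both views, so stand and bracket are pinned down. Next I'll write the move helper, set the targets and estimate the stud height.

```bash
cat > g.py <<'E'
from h import *
from plant import ctrl
def need(pos,R=None,show=True):
    "shift in tool axes (mm) and rotvec (deg) from measured pose"
    s=ctrl.get_state();T=Rn.from_quat(s["tcp_rot"]); sh=T.inv().apply(np.array(pos)-s["eef_pos"])*1e3
    rv=None if R is None else np.degrees((T.inv()*Rn.from_matrix(R)).as_rotvec())
    sh2=None if R is None else R.T@(np.array(pos)-s["eef_pos"])*1e3
    print("shift(now axes)",sh.round(1),"rot",None if rv is None else rv.round(2),"shift(after-turn axes)",None if R is None else sh2.round(1))
def axes(z,y): 
    z=np.array(z,float);z/=np.linalg.norm(z);y=np.array(y,float);y-=z*(y@z);y/=np.linalg.norm(y);return np.column_stack([np.cross(y,z),y,z])
E
python3 - <<'E'
from g import *
p=np.array([.5046,-.1681,3.383]);R,o=pose(p)
c=o+R@[-.055,0,.030]; a=R@[-1,0,-1]/np.sqrt(2); G=axes(a,R@[0,1,0]);print("y_b",R[:,1],G)
tcp=c+.019*a;print("grasp",tcp,"pre",tcp-.12*a);np.savez("pics/G.npz",G=G,tcp=tcp)
need(tcp-.12*a,G)
need(tcp-.12*a,axes(a,-R[:,1]))
s=dict(np.load("pics/scene0.npz"));t=dict(np.load("pics/top0.npz"));Q,so=pose([.4722,.184,.014])
for h in(.15,.155,.16,.165,.17):
    ang=np.linspace(0,6.28,24);ring=np.c_[np.full(24,.0055),.008*np.cos(ang),h+.008*np.sin(ang)]
    for d in (s,t):
        q=proj(d,ring@Q.T+so);print(h,q.min(0).round(1),q.max(0).round(1),end=' ')
    print()
g=s["color"].mean(2);print(g[152:170,157:172].astype(int))
g=t["color"].mean(2);print(g[214:228,132:146].astype(int))
E
```

```text
y_b [ 0.2390694  -0.97100248  0.        ] [[ 6.86602440e-01  2.39069400e-01  6.86602440e-01]
 [ 1.69047594e-01 -9.71002483e-01  1.69047594e-01]
 [ 7.07106781e-01 -1.96261557e-17 -7.07106781e-01]]
grasp [ 0.57105058 -0.15173928  0.01656497] pre [ 0.48865829 -0.17202499  0.10141778]
shift(now axes) [-516.2 -628.4  129.9] rot [-54.98  19.2  132.54] shift(after-turn axes) [-79.9 813.3 102. ]
shift(now axes) [-516.2 -628.4  129.9] rot [-15.13 -43.34 -36.23] shift(after-turn axes) [  79.9 -813.3  102. ]
0.15 [160.7 163.8] [164.4 169. ] 0.15 [137.  224.4] [143.4 224.8] 
0.155 [160.6 162.2] [164.3 167.4] 0.155 [136.5 224.2] [142.9 224.7] 
0.16 [160.4 160.6] [164.2 165.8] 0.16 [136.  224.1] [142.5 224.6] 
0.165 [160.3 159. ] [164.  164.2] 0.165 [135.6 223.9] [142.  224.4] 
0.17 [160.2 157.4] [163.9 162.6] 0.17 [135.1 223.8] [141.6 224.3] 
[[179 179 177 176 180 180 185 197 200 202 205 207 206 207 207]
 [175 172 174 182 195 200 202 205 207 207 207 207 207 207 207]
 [166 169 179 190 196 201 204 205 206 206 207 206 207 207 207]
 [148 155 166 175 177 186 192 196 201 204 205 206 205 206 207]
 [120 
[... 1003 characters left out ...]
4 176 179 178 180 181 179 179 182 182 184 184 180]
 [161 161 158 164 164 170 176 174 166 166 165 168 171 168]
 [112 112 113 112 125 151 173 163 133 122 120 123 127 130]
 [ 75  74  68  73 110 165 202 186 127  84  70  80  78  82]
 [ 98  81  66  69 116 186 222 196 134  75  59  66  61  66]
 [140 101  70  76 129 188 222 199 138  84  67  69  65  68]
 [155 110  73  96 153 198 210 197 153 112  98  98  98 101]
 [156 109  77 104 157 193 198 183 159 137 145 147 145 148]
 [156 105  72  84 115 138 139 136 141 154 169 175 175 178]
 [153 104  64  62  66  74  78  98 135 167 176 185 183 182]
 [154 104  70  59  60  55  61  89 138 170 182 187 183 184]
 [152 107  66  65  58  54  63  91 142 172 183 183 184 184]]
```

The stud head matches a height of about 0.169 (scene px v 157–162, top px u 138). I'll approach the bracket now, crossing above the stand.

```bash
python3 -m creep '[{"x":0,"y":0,"z":-40,"grip":1},{"x":-27,"y":-30},{"x":-27,"y":-30},{"x":-27,"y":-30},{"x":-27,"y":-30},{"x":-27,"y":-30},{"x":-27,"y":-30},{"x":-27,"y":-30},{"x":-27,"y":-30},{"x":-27,"y":-30}]' 80; python3 -m creep '[{"x":-25,"y":-32},{"x":-25,"y":-32},{"x":-25,"y":-32},{"x":-25,"y":-32},{"x":-25,"y":-32},{"x":-25,"y":-32},{"x":-25,"y":-32},{"x":-25,"y":-32},{"x":-25,"y":-32},{"x":-25,"y":-32}]'
python3 -m creep '[{"rx":-1.7,"ry":-4.8,"rz":-4},{"rx":-1.7,"ry":-4.8,"rz":-4},{"rx":-1.7,"ry":-4.8,"rz":-4},{"rx":-1.7,"ry":-4.8,"rz":-4},{"rx":-1.7,"ry":-4.8,"rz":-4},{"rx":-1.7,"ry":-4.8,"rz":-4},{"rx":-1.7,"ry":-4.8,"rz":-4},{"rx":-1.7,"ry":-4.8,"rz":-4},{"rx":-1.7,"ry":-4.8,"rz":-4},{}]'
python3 - <<'E'
from g import *
d=np.load("pics/G.npz");G=d["G"]@np.diag([-1,-1,1]);a=G[:,2];need(d["tcp"]-.12*a,G);print(ctrl.get_state()["qpos"])
E
```

```text
shift(now axes) [-516.2 -628.4  129.9] rot [-15.13 -43.34 -36.23] shift(after-turn axes) [  79.9 -813.3  102. ]
[ 9.93973289e-01  2.87124761e-01  1.57805080e+00 -4.33420993e-05
  1.27863909e+00 -1.50008401e-01]$[0]: bad value
$[0]: bad value
$[0]: bad value
```

The rows were refused, and they seem to need every key. I'll retype them in full.

```bash
python3 -m creep '[{"x":0,"y":0,"z":-40,"rx":0,"ry":0,"rz":0,"grip":1},{"x":-27,"y":-30,"z":0,"rx":0,"ry":0,"rz":0,"grip":1},{"x":-27,"y":-30,"z":0,"rx":0,"ry":0,"rz":0,"grip":1},{"x":-27,"y":-30,"z":0,"rx":0,"ry":0,"rz":0,"grip":1},{"x":-27,"y":-30,"z":0,"rx":0,"ry":0,"rz":0,"grip":1},{"x":-27,"y":-30,"z":0,"rx":0,"ry":0,"rz":0,"grip":1},{"x":-27,"y":-30,"z":0,"rx":0,"ry":0,"rz":0,"grip":1},{"x":-27,"y":-30,"z":0,"rx":0,"ry":0,"rz":0,"grip":1},{"x":-27,"y":-30,"z":0,"rx":0,"ry":0,"rz":0,"grip":1},{"x":-27,"y":-30,"z":0,"rx":0,"ry":0,"rz":0,"grip":1}]' 80
```

```text
time: 0.93
eef_pos: [0.3886, 0.2662, 0.2709]
tcp_rot: [0.212, 0.977, -0.0, -0.0]
contact_force: [0.7, -0.1, 0.4]
opening: 1.001
finger_force: 0.0
```

```bash
python3 -m creep '[{"x":-25,"y":-32,"z":0,"rx":0,"ry":0,"rz":0,"grip":1},{"x":-25,"y":-32,"z":0,"rx":0,"ry":0,"rz":0,"grip":1},{"x":-25,"y":-32,"z":0,"rx":0,"ry":0,"rz":0,"grip":1},{"x":-25,"y":-32,"z":0,"rx":0,"ry":0,"rz":0,"grip":1},{"x":-25,"y":-32,"z":0,"rx":0,"ry":0,"rz":0,"grip":1},{"x":-25,"y":-32,"z":0,"rx":0,"ry":0,"rz":0,"grip":1},{"x":-25,"y":-32,"z":0,"rx":0,"ry":0,"rz":0,"grip":1},{"x":-25,"y":-32,"z":0,"rx":0,"ry":0,"rz":0,"grip":1},{"x":-25,"y":-32,"z":0,"rx":0,"ry":0,"rz":0,"grip":1},{"x":-25,"y":-32,"z":0,"rx":0,"ry":0,"rz":0,"grip":1}]'
python3 -m creep '[{"x":0,"y":0,"z":0,"rx":-1.7,"ry":-4.8,"rz":-4,"grip":1},{"x":0,"y":0,"z":0,"rx":-1.7,"ry":-4.8,"rz":-4,"grip":1},{"x":0,"y":0,"z":0,"rx":-1.7,"ry":-4.8,"rz":-4,"grip":1},{"x":0,"y":0,"z":0,"rx":-1.7,"ry":-4.8,"rz":-4,"grip":1},{"x":0,"y":0,"z":0,"rx":-1.7,"ry":-4.8,"rz":-4,"grip":1},{"x":0,"y":0,"z":0,"rx":-1.7,"ry":-4.8,"rz":-4,"grip":1},{"x":0,"y":0,"z":0,"rx":-1.7,"ry":-4.8,"rz":-4,"grip":1},{"x":0,"y":0,"z":0,"rx":-1.7,"ry":-4.8,"rz":-4,"grip":1},{"x":0,"y":0,"z":0,"rx":-1.7,"ry":-4.8,"rz":-4,"grip":1},{"x":0,"y":0,"z":0,"rx":0,"ry":0,"rz":0,"grip":1}]'
python3 - <<'E'
from g import *
d=np.load("pics/G.npz");G=d["G"]@np.diag([-1,-1,1]);a=G[:,2];need(d["tcp"]-.12*a,G);print(ctrl.get_state()["qpos"])
E
```

```text
time: 1.77
eef_pos: [0.4836, -0.1287, 0.271]
tcp_rot: [0.212, 0.977, 0.0, -0.0]
contact_force: [1.3, 0.2, -0.3]
opening: 1.003
finger_force: 0.0
time: 2.6
eef_pos: [0.4881, -0.11, 0.283]
tcp_rot: [-0.096, 0.924, 0.046, 0.369]
contact_force: [-0.3, -0.4, -0.0]
opening: 0.999
finger_force: 0.0
shift(now axes) [133.6 -63.3 122.2] rot [-0.61 -1.39 -1.78] shift(after-turn axes) [138.5 -60.3 118.3]
[-0.72372704 -0.49200768  2.32312799  0.75470964  0.95947925 -2.83729261]
```

Joint 6 is at its limit here, so I'll use the equivalent grasp, half a turn back about the tool axis.

```bash
for i in 1; do python3 -m creep '[{"x":0,"y":0,"z":0,"rx":0,"ry":0,"rz":7.1,"grip":1},{"x":0,"y":0,"z":0,"rx":0,"ry":0,"rz":7.1,"grip":1},{"x":0,"y":0,"z":0,"rx":0,"ry":0,"rz":7.1,"grip":1},{"x":0,"y":0,"z":0,"rx":0,"ry":0,"rz":7.1,"grip":1},{"x":0,"y":0,"z":0,"rx":0,"ry":0,"rz":7.1,"grip":1},{"x":0,"y":0,"z":0,"rx":0,"ry":0,"rz":7.1,"grip":1},{"x":0,"y":0,"z":0,"rx":0,"ry":0,"rz":7.1,"grip":1},{"x":0,"y":0,"z":0,"rx":0,"ry":0,"rz":7.1,"grip":1},{"x":0,"y":0,"z":0,"rx":0,"ry":0,"rz":7.1,"grip":1},{"x":0,"y":0,"z":0,"rx":0,"ry":0,"rz":7.1,"grip":1}]'; done
python3 -m creep '[{"x":0,"y":0,"z":0,"rx":0,"ry":0,"rz":7.1,"grip":1},{"x":0,"y":0,"z":0,"rx":0,"ry":0,"rz":7.1,"grip":1},{"x":0,"y":0,"z":0,"rx":0,"ry":0,"rz":7.1,"grip":1},{"x":0,"y":0,"z":0,"rx":0,"ry":0,"rz":7.1,"grip":1},{"x":0,"y":0,"z":0,"rx":0,"ry":0,"rz":7.1,"grip":1},{"x":0,"y":0,"z":0,"rx":0,"ry":0,"rz":7.1,"grip":1},{"x":0,"y":0,"z":0,"rx":0,"ry":0,"rz":7.1,"grip":1},{"x":0,"y":0,"z":0,"rx":0,"ry":0,"rz":7.1,"grip":1},{"x":0,"y":0,"z":0,"rx":0,"ry":0,"rz":7.1,"grip":1},{"x":0,"y":0,"z":0,"rx":0,"ry":0,"rz":7.1,"grip":1}]'
python3 - <<'E'
from g import *
d=np.load("pics/G.npz");G=d["G"];a=G[:,2];need(d["tcp"]-.12*a,G);print(ctrl.get_state()["qpos"])
E
```

```text
time: 3.43
eef_pos: [0.4891, -0.1108, 0.2836]
tcp_rot: [0.459, 0.808, 0.25, 0.273]
contact_force: [-0.0, -0.4, 0.2]
opening: 0.999
finger_force: 0.0
time: 4.27
eef_pos: [0.4891, -0.1108, 0.2836]
tcp_rot: [0.843, 0.391, 0.362, 0.077]
contact_force: [-0.0, 0.3, -0.1]
opening: 1.004
finger_force: 0.0
shift(now axes) [-144.1  -33.7  122.6] rot [ 0.14  1.71 36.2 ] shift(after-turn axes) [-139.4   59.3  118.2]
[-0.72201235 -0.48852391  2.31899396  0.75049979  0.95851421 -0.35448434]
```

```bash
python3 -m creep '[{"x":0,"y":0,"z":0,"rx":0,"ry":0.3,"rz":6,"grip":1},{"x":0,"y":0,"z":0,"rx":0,"ry":0.3,"rz":6,"grip":1},{"x":0,"y":0,"z":0,"rx":0,"ry":0.3,"rz":6,"grip":1},{"x":0,"y":0,"z":0,"rx":0,"ry":0.3,"rz":6,"grip":1},{"x":0,"y":0,"z":0,"rx":0,"ry":0.3,"rz":6,"grip":1},{"x":0,"y":0,"z":0,"rx":0,"ry":0.2,"rz":6,"grip":1},{"x":0,"y":0,"z":30,"rx":0,"ry":0,"rz":0,"grip":1},{"x":0,"y":0,"z":30,"rx":0,"ry":0,"rz":0,"grip":1},{"x":0,"y":0,"z":30,"rx":0,"ry":0,"rz":0,"grip":1},{"x":0,"y":0,"z":28,"rx":0,"ry":0,"rz":0,"grip":1}]'
python3 -m creep '[{"x":-23,"y":10,"z":0,"rx":0,"ry":0,"rz":0,"grip":1},{"x":-23,"y":10,"z":0,"rx":0,"ry":0,"rz":0,"grip":1},{"x":-23,"y":10,"z":0,"rx":0,"ry":0,"rz":0,"grip":1},{"x":-23,"y":10,"z":0,"rx":0,"ry":0,"rz":0,"grip":1},{"x":-23,"y":10,"z":0,"rx":0,"ry":0,"rz":0,"grip":1},{"x":-24,"y":9,"z":0,"rx":0,"ry":0,"rz":0,"grip":1},{"x":0,"y":0,"z":0,"rx":0,"ry":0,"rz":0,"grip":1},{"x":0,"y":0,"z":0,"rx":0,"ry":0,"rz":0,"grip":1},{"x":0,"y":0,"z":0,"rx":0,"ry":0,"rz":0,"grip":1},{"x":0,"y":0,"z":0,"rx":0,"ry":0,"rz":0,"grip":1}]'
python3 - <<'E'
from g import *
d=np.load("pics/G.npz");G=d["G"];a=G[:,2];need(d["tcp"]-.12*a,G);print(ctrl.get_state()["qpos"])
E
```

```text
time: 5.1
eef_pos: [0.5713, -0.0906, 0.1994]
tcp_rot: [0.916, 0.116, 0.381, -0.043]
contact_force: [0.4, 0.4, 1.2]
opening: 1.0
finger_force: 0.0
time: 5.93
eef_pos: [0.4906, -0.1725, 0.1036]
tcp_rot: [0.916, 0.115, 0.382, -0.044]
contact_force: [0.3, -0.3, -0.5]
opening: 0.999
finger_force: 0.0
shift(now axes) [-2.8 -1.   0.2] rot [ 0.1  -0.18  0.56] shift(after-turn axes) [-2.8 -0.9  0.2]
[-0.85768273 -0.08361982  2.39740959  1.12701985  0.77362103 -0.36642333]
```

```bash
python3 -m creep '[{"x":-2.8,"y":-1,"z":15,"rx":0,"ry":0,"rz":0.5,"grip":1},{"x":0,"y":0,"z":15,"rx":0,"ry":0,"rz":0,"grip":1},{"x":0,"y":0,"z":15,"rx":0,"ry":0,"rz":0,"grip":1},{"x":0,"y":0,"z":15,"rx":0,"ry":0,"rz":0,"grip":1},{"x":0,"y":0,"z":15,"rx":0,"ry":0,"rz":0,"grip":1},{"x":0,"y":0,"z":15,"rx":0,"ry":0,"rz":0,"grip":1},{"x":0,"y":0,"z":15,"rx":0,"ry":0,"rz":0,"grip":1},{"x":0,"y":0,"z":15,"rx":0,"ry":0,"rz":0,"grip":1},{"x":0,"y":0,"z":0,"rx":0,"ry":0,"rz":0,"grip":1},{"x":0,"y":0,"z":0,"rx":0,"ry":0,"rz":0,"grip":1}]' 60
python3 - <<'E'
from g import *
from plant import optics
d=np.load("pics/G.npz");G=d["G"];a=G[:,2];need(d["tcp"],G);print(ctrl.get_state()["qpos"])
im=optics.read_camera("top")["color"][150:300,200:350];im2=optics.read_camera("scene")["color"][180:330,180:330]
cv2.imwrite("pics/g1.png",cv2.resize(np.hstack([im,im2]),(800,400),interpolation=cv2.INTER_CUBIC))
E
```

```text
time: 6.77
eef_pos: [0.5708, -0.151, 0.0161]
tcp_rot: [0.917, 0.111, 0.381, -0.046]
contact_force: [-1.0, 0.1, 0.7]
opening: 0.999
finger_force: 0.0
shift(now axes) [ 0.3  0.8 -0.3] rot [-0.   -0.15  0.02] shift(after-turn axes) [ 0.3  0.8 -0.3]
[-0.68031789  0.25995695  2.25712272  1.45666817  0.60465077 -0.61083736]
```

View pics/g1.png

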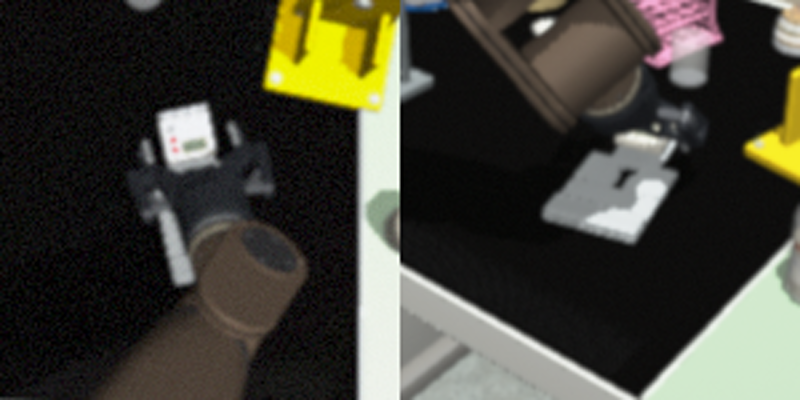

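The fingers straddle the timer evenly, in the crop from (145,155) to (235,135). I'll close and lift.

```bash
python3 -m creep '[{"x":0,"y":0.8,"z":0,"rx":0,"ry":0,"rz":0,"grip":0},{"x":0,"y":0,"z":0,"rx":0,"ry":0,"rz":0,"grip":0},{"x":0,"y":0,"z":0,"rx":0,"ry":0,"rz":0,"grip":0},{"x":0,"y":0,"z":0,"rx":0,"ry":0,"rz":0,"grip":0},{"x":0,"y":0,"z":0,"rx":0,"ry":0,"rz":0,"grip":0},{"x":0,"y":0,"z":0,"rx":0,"ry":0,"rz":0,"grip":0},{"x":0,"y":0,"z":0,"rx":0,"ry":0,"rz":0,"grip":0},{"x":0,"y":0,"z":0,"rx":0,"ry":0,"rz":0,"grip":0},{"x":0,"y":0,"z":0,"rx":0,"ry":0,"rz":0,"grip":0},{"x":0,"y":0,"z":0,"rx":0,"ry":0,"rz":0,"grip":0}]' 70
python3 - <<'E'
from g import *
# after lifting: upright, tool pointing yaw 0 at ~(0.58,-0.02), fingers 45 down; flipped y
need([.60,-.03,.26]);
E
```

```text
time: 7.7
eef_pos: [0.5705, -0.1527, 0.0168]
tcp_rot: [0.916, 0.11, 0.382, -0.046]
contact_force: [-3.5, 1.6, 6.3]
opening: 0.59
finger_force: 72.9
shift(now axes) [ 213.4 -112.3 -130.1] rot None shift(after-turn axes) None
```

```bash
python3 -m creep '[{"x":21,"y":-11,"z":-13,"rx":0,"ry":0,"rz":0,"grip":0},{"x":21,"y":-11,"z":-13,"rx":0,"ry":0,"rz":0,"grip":0},{"x":21,"y":-11,"z":-13,"rx":0,"ry":0,"rz":0,"grip":0},{"x":21,"y":-11,"z":-13,"rx":0,"ry":0,"rz":0,"grip":0},{"x":21,"y":-11,"z":-13,"rx":0,"ry":0,"rz":0,"grip":0},{"x":21,"y":-11,"z":-13,"rx":0,"ry":0,"rz":0,"grip":0},{"x":21,"y":-11,"z":-13,"rx":0,"ry":0,"rz":0,"grip":0},{"x":21,"y":-11,"z":-13,"rx":0,"ry":0,"rz":0,"grip":0},{"x":21,"y":-11,"z":-13,"rx":0,"ry":0,"rz":0,"grip":0},{"x":21,"y":-11,"z":-13,"rx":0,"ry":0,"rz":0,"grip":0}]'
python3 - <<'E'
from g import *
print(ctrl.get_state()["qpos"])
need([.60,-.03,.26],axes([1,0,-1],[0,-1,0])) 
need([.60,-.03,.26],axes([1,0,-1],[0,1,0])) 
E
```

```text
time: 8.53
eef_pos: [0.5974, -0.0317, 0.2559]
tcp_rot: [0.917, 0.11, 0.38, -0.046]
contact_force: [0.8, -0.1, -4.1]
opening: 0.585
finger_force: 74.0
[-0.40663597 -0.22701474  2.19366073  0.77504112  0.65472026  0.42121482]
shift(now axes) [ 5.  -1.1 -0.8] rot [-9.73  0.02  9.64] shift(after-turn axes) [ 4.8 -1.7 -1.1]
shift(now axes) [ 5.  -1.1 -0.8] rot [-3.0000e-02 -1.4490e+01 -1.6975e+02] shift(after-turn axes) [-4.8  1.7 -1.1]
```

```bash
python3 -m creep '[{"x":0,"y":0,"z":0,"rx":-4.9,"ry":0,"rz":4.8,"grip":0},{"x":0,"y":0,"z":0,"rx":-4.8,"ry":0,"rz":4.8,"grip":0},{"x":0,"y":0,"z":0,"rx":0,"ry":0,"rz":-4,"grip":0},{"x":0,"y":0,"z":0,"rx":0,"ry":0,"rz":-6,"grip":0},{"x":0,"y":0,"z":0,"rx":0,"ry":0,"rz":-7,"grip":0},{"x":0,"y":0,"z":0,"rx":0,"ry":0,"rz":-7,"grip":0},{"x":0,"y":0,"z":0,"rx":0,"ry":0,"rz":-7,"grip":0},{"x":0,"y":0,"z":0,"rx":0,"ry":0,"rz":-7,"grip":0},{"x":0,"y":0,"z":0,"rx":0,"ry":0,"rz":-7,"grip":0},{"x":0,"y":0,"z":0,"rx":0,"ry":0,"rz":-7,"grip":0}]'
python3 -m creep '[{"x":0,"y":0,"z":0,"rx":0,"ry":0,"rz":-7,"grip":0},{"x":0,"y":0,"z":0,"rx":0,"ry":0,"rz":-7,"grip":0},{"x":0,"y":0,"z":0,"rx":0,"ry":0,"rz":-7,"grip":0},{"x":0,"y":0,"z":0,"rx":0,"ry":0,"rz":-7,"grip":0},{"x":0,"y":0,"z":0,"rx":0,"ry":0,"rz":-7,"grip":0},{"x":0,"y":0,"z":0,"rx":0,"ry":0,"rz":-7,"grip":0},{"x":0,"y":0,"z":0,"rx":0,"ry":0,"rz":-7,"grip":0},{"x":0,"y":0,"z":0,"rx":0,"ry":0,"rz":-7,"grip":0},{"x":0,"y":0,"z":0,"rx":0,"ry":0,"rz":-7,"grip":0},{"x":0,"y":0,"z":0,"rx":0,"ry":0,"rz":-7,"grip":0}]'
python3 -m creep '[{"x":0,"y":0,"z":0,"rx":0,"ry":0,"rz":-7,"grip":0},{"x":0,"y":0,"z":0,"rx":0,"ry":0,"rz":-7,"grip":0},{"x":0,"y":0,"z":0,"rx":0,"ry":0,"rz":-7,"grip":0},{"x":0,"y":0,"z":0,"rx":0,"ry":0,"rz":-7,"grip":0},{"x":0,"y":0,"z":0,"rx":0,"ry":0,"rz":-7,"grip":0},{"x":0,"y":0,"z":0,"rx":0,"ry":0,"rz":-7,"grip":0},{"x":0,"y":0,"z":0,"rx":0,"ry":0,"rz":-7,"grip":0},{"x":0,"y":0,"z":0,"rx":0,"ry":0,"rz":-5,"grip":0},{"x":0,"y":0,"z":0,"rx":0,"ry":0,"rz":-4,"grip":0},{"x":0,"y":0,"z":0,"rx":0,"ry":0,"rz":0,"grip":0}]'
python3 - <<'E'
from g import *
print(ctrl.get_state()["qpos"])
need([.60,-.03,.03],axes([1,0,-1],[0,1,0])) 
from plant import optics
d=optics.read_camera("scene");np.savez("pics/s2.npz",**d);im=d["color"];cv2.imwrite("pics/up.png",cv2.resize(im[100:330,130:400],(704,600),interpolation=cv2.INTER_CUBIC))
E
```

```text
time: 9.37
eef_pos: [0.5969, -0.0325, 0.2534]
tcp_rot: [0.821, 0.426, 0.345, 0.16]
contact_force: [-0.5, 0.2, -2.3]
opening: 0.585
finger_force: 74.1
time: 10.2
eef_pos: [0.5968, -0.0325, 0.2532]
tcp_rot: [0.428, 0.82, 0.191, 0.328]
contact_force: [-0.5, 0.2, -3.3]
opening: 0.59
finger_force: 74.1
time: 11.03
eef_pos: [0.5969, -0.0325, 0.2533]
tcp_rot: [-0.021, 0.925, 0.008, 0.38]
contact_force: [-0.0, -0.4, -3.4]
opening: 0.586
finger_force: 74.1
[-0.3355764  -0.24852182  2.2135744   0.56996571  0.50384322 -2.35985857]
shift(now axes) [154.6   2.5 161.2] rot [ 1.79 -0.37  1.84] shift(after-turn axes) [155.8   2.5 160.1]
```

View pics/up.png

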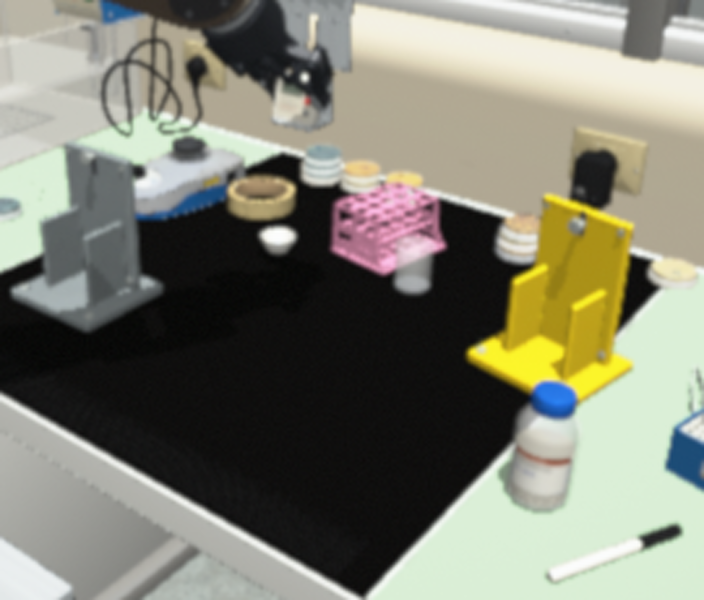

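The bracket is upright with the timer (crop px 298,105) facing the robot. I'll square the yaw and lower it.

```bash
python3 -m creep '[{"x":0,"y":0,"z":0,"rx":1.8,"ry":-0.4,"rz":1.8,"grip":0},{"x":18,"y":0,"z":18,"rx":0,"ry":0,"rz":0,"grip":0},{"x":18,"y":0,"z":18,"rx":0,"ry":0,"rz":0,"grip":0},{"x":18,"y":0,"z":18,"rx":0,"ry":0,"rz":0,"grip":0},{"x":18,"y":0,"z":18,"rx":0,"ry":0,"rz":0,"grip":0},{"x":18,"y":0,"z":18,"rx":0,"ry":0,"rz":0,"grip":0},{"x":18,"y":0,"z":18,"rx":0,"ry":0,"rz":0,"grip":0},{"x":18,"y":0,"z":18,"rx":0,"ry":0,"rz":0,"grip":0},{"x":18,"y":0,"z":18,"rx":0,"ry":0,"rz":0,"grip":0},{"x":0,"y":0,"z":0,"rx":0,"ry":0,"rz":0,"grip":0}]'
python3 - <<'E'
from g import *
print(ctrl.get_state()["qpos"])
need([.595,-.033,.022],axes([1,0,-1],[0,1,0])) 
E
```

```text
time: 11.92
eef_pos: [0.596, -0.0301, 0.088]
tcp_rot: [0.005, 0.936, 0.005, 0.353]
contact_force: [-1.0, -0.1, -3.5]
opening: 0.591
finger_force: 74.1
[-0.30789288  0.04110959  2.28565841  1.05636474  0.23761694 -2.83659978]
shift(now axes) [44.3 -3.8 48.9] rot [ 0.27 -3.68 -0.75] shift(after-turn axes) [47.4 -2.9 45.9]
```

Joints 5 and 6 are at their limits at this yaw. I'll go back up and give the tool a yaw relative to the arm's azimuth, so that joint 4 can work sideways.

```bash
python3 -m creep '[{"x":-18,"y":0,"z":-18,"rx":0,"ry":0,"rz":0,"grip":0},{"x":-18,"y":0,"z":-18,"rx":0,"ry":0,"rz":0,"grip":0},{"x":-18,"y":0,"z":-18,"rx":0,"ry":0,"rz":0,"grip":0},{"x":-18,"y":0,"z":-18,"rx":0,"ry":0,"rz":0,"grip":0},{"x":-18,"y":0,"z":-18,"rx":0,"ry":0,"rz":0,"grip":0},{"x":-18,"y":0,"z":-18,"rx":0,"ry":0,"rz":0,"grip":0},{"x":0,"y":0,"z":0,"rx":3,"ry":-1,"rz":3,"grip":0},{"x":0,"y":0,"z":0,"rx":3,"ry":-1,"rz":3,"grip":0},{"x":0,"y":0,"z":0,"rx":3,"ry":-1,"rz":3,"grip":0},{"x":0,"y":0,"z":0,"rx":0,"ry":0,"rz":0,"grip":0}]'
python3 - <<'E'
from g import *
print(ctrl.get_state()["qpos"])
y=np.radians(-30);c,s=np.cos(y),np.sin(y)
need([.62,-.08,.24],axes([c,s,-1],[-s,c,0])) 
E
```

```text
time: 12.75
eef_pos: [0.6054, -0.031, 0.241]
tcp_rot: [0.093, 0.923, -0.036, 0.373]
contact_force: [0.2, 0.1, -3.5]
opening: 0.589
finger_force: 74.1
[-0.22699781 -0.20414525  2.1977866   0.05509792  0.38119243 -1.63890828]
shift(now axes) [-16.7 -45.1  17.3] rot [13.09 -1.04 13.09] shift(after-turn axes) [-25.6 -35.1  27. ]
```

```bash
python3 -m creep '[{"x":0,"y":0,"z":0,"rx":3.3,"ry":-0.3,"rz":3.3,"grip":0},{"x":0,"y":0,"z":0,"rx":3.3,"ry":-0.3,"rz":3.3,"grip":0},{"x":0,"y":0,"z":0,"rx":3.3,"ry":-0.2,"rz":3.3,"grip":0},{"x":0,"y":0,"z":0,"rx":3.2,"ry":-0.2,"rz":3.2,"grip":0},{"x":-9,"y":-12,"z":9,"rx":0,"ry":0,"rz":0,"grip":0},{"x":-9,"y":-12,"z":9,"rx":0,"ry":0,"rz":0,"grip":0},{"x":-8,"y":-11,"z":9,"rx":0,"ry":0,"rz":0,"grip":0},{"x":0,"y":0,"z":0,"rx":0,"ry":0,"rz":0,"grip":0},{"x":0,"y":0,"z":0,"rx":0,"ry":0,"rz":0,"grip":0},{"x":0,"y":0,"z":0,"rx":0,"ry":0,"rz":0,"grip":0}]'
python3 - <<'E'
from g import *
print(ctrl.get_state()["qpos"])
y=np.radians(-30);c,s=np.cos(y),np.sin(y)
need([.62,-.08,.035],axes([c,s,-1],[-s,c,0])) 
E
```

```text
time: 13.58
eef_pos: [0.6246, -0.0792, 0.2381]
tcp_rot: [0.195, 0.906, -0.08, 0.367]
contact_force: [-0.1, 0.2, -3.5]
opening: 0.588
finger_force: 74.1
[-0.23372004 -0.12064764  2.13234122 -0.35703515  0.39180859 -1.10167815]
shift(now axes) [144.2  -2.3 143.2] rot [ 3.9  -0.88  4.09] shift(after-turn axes) [146.2  -3.  141.1]
```

```bash
python3 -m creep '[{"x":0,"y":0,"z":0,"rx":4,"ry":-0.5,"rz":4,"grip":0},{"x":0,"y":0,"z":0,"rx":4,"ry":-0.4,"rz":4,"grip":0},{"x":18,"y":0,"z":18,"rx":0,"ry":0,"rz":0,"grip":0},{"x":18,"y":0,"z":18,"rx":0,"ry":0,"rz":0,"grip":0},{"x":18,"y":0,"z":18,"rx":0,"ry":0,"rz":0,"grip":0},{"x":18,"y":0,"z":18,"rx":0,"ry":0,"rz":0,"grip":0},{"x":18,"y":0,"z":18,"rx":0,"ry":0,"rz":0,"grip":0},{"x":18,"y":0,"z":18,"rx":0,"ry":0,"rz":0,"grip":0},{"x":18,"y":0,"z":18,"rx":0,"ry":0,"rz":0,"grip":0},{"x":0,"y":0,"z":0,"rx":0,"ry":0,"rz":0,"grip":0}]'
python3 - <<'E'
from g import *
print(ctrl.get_state()["qpos"])
y=np.radians(-35);c,s=np.cos(y),np.sin(y)
need([.62,-.08,.022],axes([c,s,-1],[-s,c,0])) 
E
```

```text
time: 14.42
eef_pos: [0.6189, -0.0762, 0.0555]
tcp_rot: [0.257, 0.892, -0.104, 0.357]
contact_force: [-1.7, -0.2, -3.3]
opening: 0.585
finger_force: 74.2
[-0.18188148  0.21126577  2.1923745  -1.51925     0.25959548  0.22662385]
shift(now axes) [21.  -2.6 26.3] rot [ 1.93 -1.38  2.1 ] shift(after-turn axes) [21.6 -2.5 25.9]
```

Joint 4 is near its limit. By the wrist geometry a tool yaw near -47° clears it, so I'll lift a little, turn and lower again.

```bash
python3 -m creep '[{"x":-20,"y":0,"z":-20,"rx":0,"ry":0,"rz":0,"grip":0},{"x":-20,"y":0,"z":-20,"rx":0,"ry":0,"rz":0,"grip":0},{"x":-20,"y":0,"z":-20,"rx":0,"ry":0,"rz":0,"grip":0},{"x":0,"y":-10,"z":0,"rx":3.5,"ry":-0.4,"rz":3.5,"grip":0},{"x":0,"y":-10,"z":0,"rx":3.5,"ry":-0.4,"rz":3.5,"grip":0},{"x":0,"y":0,"z":0,"rx":3.5,"ry":-0.4,"rz":3.5,"grip":0},{"x":0,"y":0,"z":0,"rx":3,"ry":-0.2,"rz":3,"grip":0},{"x":0,"y":0,"z":0,"rx":0,"ry":0,"rz":0,"grip":0},{"x":0,"y":0,"z":0,"rx":0,"ry":0,"rz":0,"grip":0},{"x":0,"y":0,"z":0,"rx":0,"ry":0,"rz":0,"grip":0}]'
python3 - <<'E'
from g import *
print(ctrl.get_state()["qpos"])
y=np.radians(-47);c,s=np.cos(y),np.sin(y)
need([.61,-.1,.035],axes([c,s,-1],[-s,c,0])) 
E
```

```text
time: 15.25
eef_pos: [0.613, -0.0949, 0.1386]
tcp_rot: [0.395, 0.832, -0.17, 0.351]
contact_force: [-0.6, -0.5, -1.7]
opening: 0.588
finger_force: 74.3
[-0.11335731  0.1209918   2.11126797 -1.13374855  0.59114058  0.08427766]
shift(now axes) [72.9 -5.  73.6] rot [-2.99  0.87 -2.57] shift(after-turn axes) [72.1 -5.6 74.4]
```

```bash
python3 -m creep '[{"x":8.5,"y":0,"z":8.5,"rx":0,"ry":0.9,"rz":0,"grip":0},{"x":8.5,"y":0,"z":8.5,"rx":0,"ry":0,"rz":0,"grip":0},{"x":8.5,"y":0,"z":8.5,"rx":0,"ry":0,"rz":0,"grip":0},{"x":8.5,"y":0,"z":8.5,"rx":0,"ry":0,"rz":0,"grip":0},{"x":8.5,"y":0,"z":8.5,"rx":0,"ry":0,"rz":0,"grip":0},{"x":8.5,"y":0,"z":8.5,"rx":0,"ry":0,"rz":0,"grip":0},{"x":8.5,"y":0,"z":8.5,"rx":0,"ry":0,"rz":0,"grip":0},{"x":8.5,"y":0,"z":8.5,"rx":0,"ry":0,"rz":0,"grip":0},{"x":7,"y":0,"z":7,"rx":0,"ry":0,"rz":0,"grip":0},{"x":0,"y":0,"z":0,"rx":0,"ry":0,"rz":0,"grip":0}]'
python3 - <<'E'
from g import *
print(ctrl.get_state()["qpos"])
y=np.radians(-50.8);c,s=np.cos(y),np.sin(y)
need([.61,-.1,.022],axes([c,s,-1],[-s,c,0])) 
from plant import optics
for n in("scene",):
    d=optics.read_camera(n);im=d["color"];cv2.imwrite("pics/up2.png",cv2.resize(im[150:300,180:380],(800,600),interpolation=cv2.INTER_CUBIC))
E
```

```text
time: 16.08
eef_pos: [0.6103, -0.0957, 0.0281]
tcp_rot: [0.398, 0.835, -0.167, 0.341]
contact_force: [-0.4, -0.3, -3.4]
opening: 0.591
finger_force: 74.3
[-0.11935564  0.3295548   2.12003874 -1.43124539  0.52256288  0.44178794]
shift(now axes) [ 2.  -2.9  6.6] rot [-0.52 -0.36  0.11] shift(after-turn axes) [ 2.1 -3.   6.6]
```

View pics/up2.png

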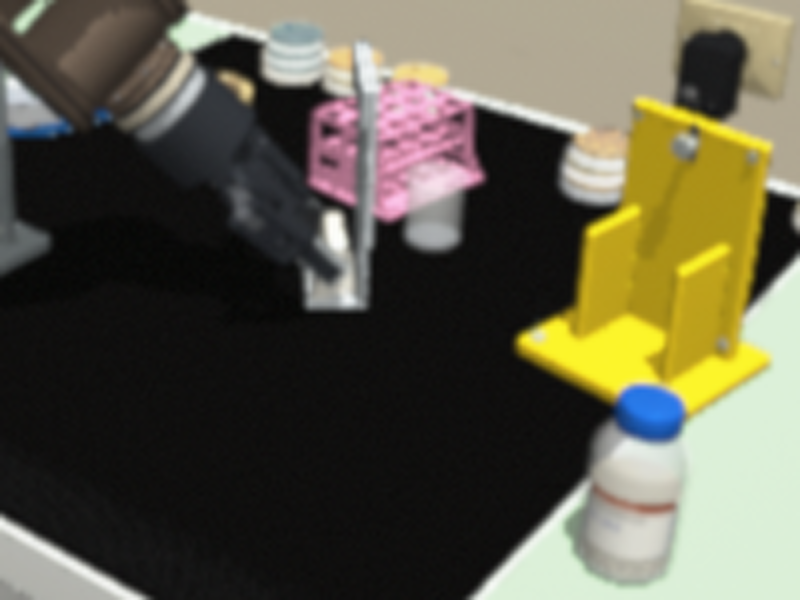

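The bracket is upright and clear of everything, with its foot at about (335,305). I'll lower gently.

```bash
python3 -m creep '[{"x":0.7,"y":0,"z":0.7,"rx":0,"ry":0,"rz":0,"grip":0},{"x":0.7,"y":0,"z":0.7,"rx":0,"ry":0,"rz":0,"grip":0},{"x":0.5,"y":0,"z":0.5,"rx":0,"ry":0,"rz":0,"grip":0},{"x":0.5,"y":0,"z":0.5,"rx":0,"ry":0,"rz":0,"grip":0},{"x":0.4,"y":0,"z":0.4,"rx":0,"ry":0,"rz":0,"grip":0},{"x":0.4,"y":0,"z":0.4,"rx":0,"ry":0,"rz":0,"grip":0},{"x":0.4,"y":0,"z":0.4,"rx":0,"ry":0,"rz":0,"grip":0},{"x":0.4,"y":0,"z":0.4,"rx":0,"ry":0,"rz":0,"grip":0},{"x":0,"y":0,"z":0,"rx":0,"ry":0,"rz":0,"grip":0},{"x":0,"y":0,"z":0,"rx":0,"ry":0,"rz":0,"grip":0}]'
```

```text
time: 16.97
eef_pos: [0.6124, -0.0956, 0.026]
tcp_rot: [0.398, 0.834, -0.167, 0.344]
contact_force: [-1.2, -1.0, -3.6]
opening: 0.591
finger_force: 74.3
```

```bash
python3 -m creep '[{"x":0.6,"y":0,"z":0.4,"rx":0,"ry":0,"rz":0,"grip":0},{"x":0.6,"y":0,"z":0.4,"rx":0,"ry":0,"rz":0,"grip":0},{"x":0.6,"y":0,"z":0.4,"rx":0,"ry":0,"rz":0,"grip":0},{"x":0.6,"y":0,"z":0.4,"rx":0,"ry":0,"rz":0,"grip":0},{"x":0.6,"y":0,"z":0.4,"rx":0,"ry":0,"rz":0,"grip":0},{"x":0.6,"y":0,"z":0.4,"rx":0,"ry":0,"rz":0,"grip":0},{"x":0,"y":0,"z":0,"rx":0,"ry":0,"rz":0,"grip":0},{"x":0,"y":0,"z":0,"rx":0,"ry":0,"rz":0,"grip":0},{"x":0,"y":0,"z":0,"rx":0,"ry":0,"rz":0,"grip":0},{"x":0,"y":0,"z":0,"rx":0,"ry":0,"rz":0,"grip":0}]'; python3 -c "
from plant import ctrl;print(ctrl.get_state()['qpos'])"
```

```text
time: 17.8
eef_pos: [0.6123, -0.0953, 0.0229]
tcp_rot: [0.398, 0.833, -0.167, 0.345]
contact_force: [-4.5, 3.0, 6.0]
opening: 0.59
finger_force: 75.2
[-0.11671652  0.34526465  2.11652066 -1.46499742  0.52481694  0.48204688]
```

The foot is in contact. I'll open and back out along the tool axis.

```bash
python3 -m creep '[{"x":0,"y":0,"z":0,"rx":0,"ry":0,"rz":0,"grip":0.7},{"x":0,"y":0,"z":0,"rx":0,"ry":0,"rz":0,"grip":0.85},{"x":0,"y":0,"z":0,"rx":0,"ry":0,"rz":0,"grip":1},{"x":0,"y":0,"z":0,"rx":0,"ry":0,"rz":0,"grip":1},{"x":0,"y":0,"z":0,"rx":0,"ry":0,"rz":0,"grip":1},{"x":0,"y":0,"z":-4,"rx":0,"ry":0,"rz":0,"grip":1},{"x":0,"y":0,"z":-8,"rx":0,"ry":0,"rz":0,"grip":1},{"x":0,"y":0,"z":-16,"rx":0,"ry":0,"rz":0,"grip":1},{"x":0,"y":0,"z":-20,"rx":0,"ry":0,"rz":0,"grip":1},{"x":0,"y":0,"z":-25,"rx":0,"ry":0,"rz":0,"grip":1}]'
python3 -m creep '[{"x":0,"y":0,"z":-25,"rx":0,"ry":0,"rz":0,"grip":1},{"x":0,"y":0,"z":-25,"rx":0,"ry":0,"rz":0,"grip":1},{"x":0,"y":0,"z":-25,"rx":0,"ry":0,"rz":0,"grip":1},{"x":-25,"y":0,"z":-25,"rx":0,"ry":0,"rz":0,"grip":1},{"x":-25,"y":0,"z":-25,"rx":0,"ry":0,"rz":0,"grip":1},{"x":-25,"y":0,"z":-25,"rx":0,"ry":0,"rz":0,"grip":1},{"x":-25,"y":0,"z":-25,"rx":0,"ry":0,"rz":0,"grip":1},{"x":0,"y":0,"z":0,"rx":0,"ry":0,"rz":0,"grip":1},{"x":0,"y":0,"z":0,"rx":0,"ry":0,"rz":0,"grip":1},{"x":0,"y":0,"z":0,"rx":0,"ry":0,"rz":0,"grip":1}]'
cat > m2.py <<'E'
from g import *
from plant import optics
t=optics.read_camera("top");s=optics.read_camera("scene");np.savez("pics/t3.npz",**t);np.savez("pics/s3.npz",**s)
U=np.array([[0,0,-1],[0,1,0],[1,0,0.]]) # upright: x_b->Z, z_b->-X (yaw 0)
UB=[b@U.T+[0,0,.09] for b in BR]
P0=[.625,-.11,np.radians(-50)]
ms=[]
for d in(t,s):
    pred=render(d,UB,pose(P0))>.3; roi=cv2.dilate(pred.astype(np.uint8),np.ones((25,25)))>0
    v=cv2.cvtColor(d["color"],cv2.COLOR_BGR2HSV)
    ms.append(((v[...,2]>75)&(v[...,1]<60)&roi).astype(float))
for i in(0,1):
    print(fit([(t,s)[i]],[ms[i]],UB,P0))
p,f,a=fit([t,s],ms,UB,P0);print("both",p,f,a);np.save("pics/pu.npy",p)
vis=[]
for d,m in((t,ms[0]),(s,ms[1])):
    im=d["color"].copy();q=render(d,UB,pose(p))
    for mm,c in((m,(0,255,0)),(q,(0,0,255))):
        cs,_=cv2.findContours((mm>.5).astype(np.uint8),cv2.RETR_EXTERNAL,cv2.CHAIN_APPROX_NONE);cv2.drawContours(im,cs,-1,c,1)
    ys,xs=np.where(q>.5);cx,cy=int(xs.mean()),int(ys.mean());vis.append(cv2.resize(im[cy-50:cy+50,cx-50:cx+50],(400,400),interpolation=cv2.INTER_NEAREST))
cv2.imwrite("pics/fit1.png",np.hstack(vis)); print(ctrl.get_state()["eef_pos"],ctrl.get_state()["qpos"])
E
python3 m2.py
```

```text
time: 18.63
eef_pos: [0.5787, -0.0544, 0.0735]
tcp_rot: [0.398, 0.834, -0.167, 0.343]
contact_force: [1.1, -0.4, 0.7]
opening: 1.0
finger_force: 0.0
time: 19.47
eef_pos: [0.5465, -0.0127, 0.2676]
tcp_rot: [0.398, 0.834, -0.167, 0.344]
contact_force: [0.0, 0.3, -0.4]
opening: 1.0
finger_force: 0.0
(array([ 0.62495292, -0.11050381, -0.89333131]), np.float64(233.69803921568626), [np.float64(722.0)])
(array([ 0.62363049, -0.10906803, -0.89189915]), np.float64(788.0627450980392), [np.float64(1295.0)])
both [ 0.62377057 -0.10923235 -0.89186088] 1039.4980392156863 [np.float64(722.0), np.float64(1295.0)]
[ 0.54598727 -0.01293027  0.26565049] [ 0.05396631 -0.18237375  2.13686968 -0.84958803  0.87132221 -0.16360328]
```

View pics/fit1.png

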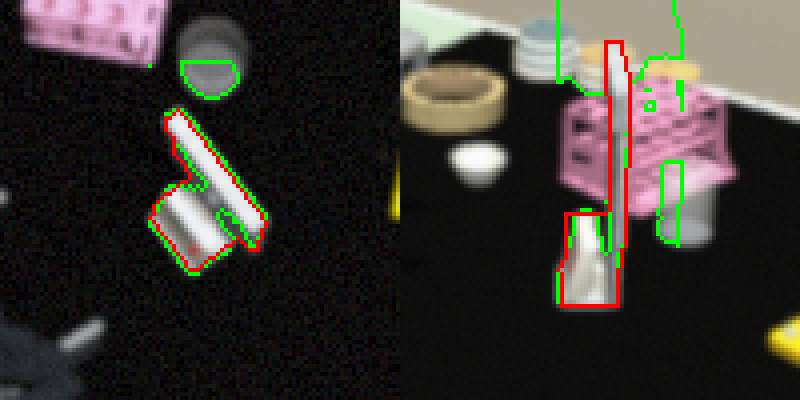

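The upright fit is good, with the back foot at (0.624,-0.110) and yaw -51°. Next is the lip grasp from above.

```bash
python3 - <<'E'
from g import *
p=np.load("pics/pu.npy");c,s=np.cos(p[2]),np.sin(p[2])
lip=np.array([.6243-.006*c,-.1098-.006*s,0]);R=axes([0,0,-1],[c,s,0]);np.savez("pics/L.npz",lip=lip,R=R)
print(lip);need(lip+[0,0,.25],R)
E
```

```text
[ 0.62053221 -0.10513055  0.        ]
shift(now axes) [-73.1   0.3  94.7] rot [34.72 35.35 85.09] shift(after-turn axes) [1.000e-01 1.186e+02 1.570e+01]
```

```bash
python3 -m creep '[{"x":0,"y":0,"z":0,"rx":2.5,"ry":2.5,"rz":6.1,"grip":1},{"x":0,"y":0,"z":0,"rx":2.5,"ry":2.5,"rz":6.1,"grip":1},{"x":0,"y":0,"z":0,"rx":2.5,"ry":2.5,"rz":6.1,"grip":1},{"x":0,"y":0,"z":0,"rx":2.5,"ry":2.5,"rz":6.1,"grip":1},{"x":0,"y":0,"z":0,"rx":2.5,"ry":2.5,"rz":6.1,"grip":1},{"x":0,"y":0,"z":0,"rx":2.5,"ry":2.5,"rz":6.1,"grip":1},{"x":0,"y":0,"z":0,"rx":2.5,"ry":2.5,"rz":6.1,"grip":1},{"x":0,"y":0,"z":0,"rx":2.5,"ry":2.5,"rz":6.1,"grip":1},{"x":0,"y":0,"z":0,"rx":2.5,"ry":2.5,"rz":6.1,"grip":1},{"x":0,"y":0,"z":0,"rx":2.5,"ry":2.5,"rz":6.1,"grip":1}]' 40
python3 -m creep '[{"x":0,"y":0,"z":0,"rx":2.5,"ry":2.5,"rz":6.1,"grip":1},{"x":0,"y":0,"z":0,"rx":2.5,"ry":2.5,"rz":6.1,"grip":1},{"x":0,"y":0,"z":0,"rx":2.5,"ry":2.5,"rz":6.1,"grip":1},{"x":0,"y":0,"z":0,"rx":2.5,"ry":2.5,"rz":6.1,"grip":1},{"x":0,"y":30,"z":0,"rx":0,"ry":0,"rz":0,"grip":1},{"x":0,"y":30,"z":0,"rx":0,"ry":0,"rz":0,"grip":1},{"x":0,"y":30,"z":0,"rx":0,"ry":0,"rz":0,"grip":1},{"x":0,"y":28,"z":0,"rx":0,"ry":0,"rz":0,"grip":0.7},{"x":0,"y":0,"z":0,"rx":0,"ry":0,"rz":0,"grip":0.7},{"x":0,"y":0,"z":0,"rx":0,"ry":0,"rz":0,"grip":0.7}]'
python3 - <<'E'
from g import *
d=np.load("pics/L.npz");need(d["lip"]+[0,0,.2],d["R"]);print(ctrl.get_state()["qpos"])
E
```

```text
time: 20.4
eef_pos: [0.5466, -0.0128, 0.2656]
tcp_rot: [0.847, 0.517, -0.055, 0.109]
contact_force: [0.1, -0.2, 0.1]
opening: 1.0
finger_force: 0.0
time: 21.23
eef_pos: [0.6201, -0.1062, 0.2654]
tcp_rot: [0.944, 0.329, -0.002, 0.0]
contact_force: [-0.3, 0.8, -0.6]
opening: 0.703
finger_force: 0.0
shift(now axes) [ 1.3 -0.5 65.4] rot [-0.04  0.24 -0.52] shift(after-turn axes) [ 1.  -0.6 65.4]
[-0.32942759  0.16441594  1.65820568 -0.0032601   1.32177936  0.57238003]
```

```bash
python3 -m creep '[{"x":1.2,"y":-0.5,"z":25,"rx":0,"ry":0.2,"rz":-0.5,"grip":0.7},{"x":0,"y":0,"z":25,"rx":0,"ry":0,"rz":0,"grip":0.7},{"x":0,"y":0,"z":20,"rx":0,"ry":0,"rz":0,"grip":0.7},{"x":0,"y":0,"z":15,"rx":0,"ry":0,"rz":0,"grip":0.7},{"x":0,"y":0,"z":12,"rx":0,"ry":0,"rz":0,"grip":0.7},{"x":0,"y":0,"z":10,"rx":0,"ry":0,"rz":0,"grip":0.7},{"x":0,"y":0,"z":6,"rx":0,"ry":0,"rz":0,"grip":0.7},{"x":0,"y":0,"z":4,"rx":0,"ry":0,"rz":0,"grip":0.7},{"x":0,"y":0,"z":0,"rx":0,"ry":0,"rz":0,"grip":0.5},{"x":0,"y":0,"z":0,"rx":0,"ry":0,"rz":0,"grip":0.4}]'
python3 -m creep '[{"x":0,"y":0,"z":0,"rx":0,"ry":0,"rz":0,"grip":0.35},{"x":0,"y":0,"z":0,"rx":0,"ry":0,"rz":0,"grip":0.3},{"x":0,"y":0,"z":0,"rx":0,"ry":0,"rz":0,"grip":0.25},{"x":0,"y":0,"z":0,"rx":0,"ry":0,"rz":0,"grip":0.2},{"x":0,"y":0,"z":0,"rx":0,"ry":0,"rz":0,"grip":0.17},{"x":0,"y":0,"z":0,"rx":0,"ry":0,"rz":0,"grip":0.14},{"x":0,"y":0,"z":0,"rx":0,"ry":0,"rz":0,"grip":0.1},{"x":0,"y":0,"z":0,"rx":0,"ry":0,"rz":0,"grip":0},{"x":0,"y":0,"z":0,"rx":0,"ry":0,"rz":0,"grip":0},{"x":0,"y":0,"z":0,"rx":0,"ry":0,"rz":0,"grip":0}]' 60
```

```text
time: 22.07
eef_pos: [0.622, -0.1046, 0.1521]
tcp_rot: [0.943, 0.334, 0.002, 0.002]
contact_force: [-0.1, 0.8, -0.2]
opening: 0.426
finger_force: 0.0
time: 22.9
eef_pos: [0.6218, -0.1045, 0.1518]
tcp_rot: [0.943, 0.334, 0.002, 0.001]
contact_force: [-0.3, 1.2, 3.2]
opening: 0.129
finger_force: 59.4
```

The lip is gripped. I'll lift, square up with the stand and go round in front of it.

```bash
python3 -m creep '[{"x":0,"y":0,"z":-8,"rx":0,"ry":0,"rz":0,"grip":0},{"x":0,"y":0,"z":-20,"rx":0,"ry":0,"rz":0,"grip":0},{"x":0,"y":0,"z":-30,"rx":0,"ry":0,"rz":0,"grip":0},{"x":0,"y":0,"z":-30,"rx":0,"ry":0,"rz":0,"grip":0},{"x":0,"y":0,"z":-30,"rx":0,"ry":0,"rz":0,"grip":0},{"x":0,"y":0,"z":-20,"rx":0,"ry":0,"rz":-3,"grip":0},{"x":0,"y":0,"z":0,"rx":0,"ry":0,"rz":-6,"grip":0},{"x":0,"y":0,"z":0,"rx":0,"ry":0,"rz":-7,"grip":0},{"x":0,"y":0,"z":0,"rx":0,"ry":0,"rz":-7,"grip":0},{"x":0,"y":0,"z":0,"rx":0,"ry":0,"rz":-7,"grip":0}]'
python3 -m creep '[{"x":0,"y":0,"z":0,"rx":0,"ry":0,"rz":-7,"grip":0},{"x":0,"y":0,"z":0,"rx":0,"ry":0,"rz":-7,"grip":0},{"x":0,"y":0,"z":0,"rx":0,"ry":0,"rz":-5,"grip":0},{"x":0,"y":0,"z":0,"rx":0,"ry":0,"rz":-3,"grip":0},{"x":0,"y":0,"z":0,"rx":0,"ry":0,"rz":0,"grip":0},{"x":0,"y":0,"z":0,"rx":0,"ry":0,"rz":0,"grip":0},{"x":0,"y":0,"z":0,"rx":0,"ry":0,"rz":0,"grip":0},{"x":0,"y":0,"z":0,"rx":0,"ry":0,"rz":0,"grip":0},{"x":0,"y":0,"z":0,"rx":0,"ry":0,"rz":0,"grip":0},{"x":0,"y":0,"z":0,"rx":0,"ry":0,"rz":0,"grip":0}]'
cat > st.py <<'E'
from g import *
Q,so=pose([.4722,.184,.0135]); RS=axes([0,0,-1],Q[:,0])
def tgt(x,y,foot,dy=.0014): # back face x, bracket mid y in stand frame, foot height
    need(so+Q@[x-.006,y+dy,foot+.1518],RS)
E
python3 -c "
from st import *
print(ctrl.get_state()['qpos'],RS[:,0]);need([.44,-.09,.29],RS);tgt(-.06,0,.13)"
```

```text
time: 23.73
eef_pos: [0.6206, -0.1044, 0.2885]
tcp_rot: [0.822, 0.569, 0.0, 0.001]
contact_force: [0.6, -0.4, -3.2]
opening: 0.127
finger_force: 58.7
time: 24.57
eef_pos: [0.6211, -0.1043, 0.2894]
tcp_rot: [0.701, 0.713, 0.001, 0.002]
contact_force: [-0.9, -0.8, -3.7]
opening: 0.126
finger_force: 58.7
[-3.27124462e-01  1.47393842e-01  1.63395180e+00 -4.55056721e-04
  1.35601544e+00 -3.43911426e-01] [-0.01349959  0.99990888  0.        ]
shift(now axes) [  17.4 -180.8   -1.3] rot [0.22 0.11 0.19] shift(after-turn axes) [  16.8 -180.9   -0.6]
shift(now axes) [ 292.4 -210.     6.3] rot [0.22 0.11 0.19] shift(after-turn axes) [ 291.7 -211.     7.6]
```

```bash
python3 -m creep '[{"x":0,"y":-20,"z":0,"rx":0.2,"ry":0.1,"rz":0.2,"grip":0},{"x":0,"y":-32,"z":0,"rx":0,"ry":0,"rz":0,"grip":0},{"x":0,"y":-32,"z":0,"rx":0,"ry":0,"rz":0,"grip":0},{"x":0,"y":-32,"z":0,"rx":0,"ry":0,"rz":0,"grip":0},{"x":10,"y":-32,"z":0,"rx":0,"ry":0,"rz":0,"grip":0},{"x":20,"y":-30,"z":0,"rx":0,"ry":0,"rz":0,"grip":0},{"x":30,"y":0,"z":0,"rx":0,"ry":0,"rz":0,"grip":0},{"x":30,"y":0,"z":0,"rx":0,"ry":0,"rz":0,"grip":0},{"x":30,"y":0,"z":0,"rx":0,"ry":0,"rz":0,"grip":0},{"x":30,"y":0,"z":0,"rx":0,"ry":0,"rz":0,"grip":0}]'
python3 -m creep '[{"x":30,"y":-7,"z":0,"rx":0,"ry":0,"rz":0,"grip":0},{"x":30,"y":-7,"z":0,"rx":0,"ry":0,"rz":0,"grip":0},{"x":30,"y":-8,"z":0,"rx":0,"ry":0,"rz":0,"grip":0},{"x":25,"y":-8,"z":0,"rx":0,"ry":0,"rz":0,"grip":0},{"x":15,"y":0,"z":0,"rx":0,"ry":0,"rz":0,"grip":0},{"x":8,"y":0,"z":0,"rx":0,"ry":0,"rz":0,"grip":0},{"x":4,"y":0,"z":0,"rx":0,"ry":0,"rz":0,"grip":0},{"x":0,"y":0,"z":0,"rx":0,"ry":0,"rz":0,"grip":0},{"x":0,"y":0,"z":0,"rx":0,"ry":0,"rz":0,"grip":0},{"x":0,"y":0,"z":0,"rx":0,"ry":0,"rz":0,"grip":0}]'
cat > m3.py <<'E'
from st import *
from plant import optics
t=optics.read_camera("top");s=optics.read_camera("scene")
U=np.array([[0,0,-1],[0,1,0],[1,0,0.]])
st=ctrl.get_state();c=Q.T@(st["eef_pos"]-so);print("tcp in stand",c.round(4))
b=Q.T@(st["eef_pos"]-so)+[.006,-.0014,-.1518]
UB=[x@U.T+[0,0,.09] for x in BR];vis=[]
for d in(s,t):
    q=render(d,[x+b for x in UB],(Q,so));q2=render(d,STAND,(Q,so))
    im=d["color"].copy();big=cv2.resize(im,None,fx=4,fy=4,interpolation=cv2.INTER_CUBIC)
    for mm,col in((q,(0,0,255)),(q2,(0,255,0))):
        cs,_=cv2.findContours((cv2.resize(mm,None,fx=4,fy=4)>.5).astype(np.uint8),cv2.RETR_EXTERNAL,cv2.CHAIN_APPROX_NONE);cv2.drawContours(big,cs,-1,col,1)
    ys,xs=np.where((q+q2)>.5);cx,cy=int(xs.mean())*4,int(ys.mean())*4;vis.append(big[max(cy-270,0):cy+270,max(cx-195,0):cx+195])
h=min(v.shape[0] for v in vis);cv2.imwrite("pics/hang.png",np.hstack([v[:h] for v in vis]))
E
python3 m3.py; python3 -c "
from st import *
print(ctrl.get_state()['qpos']);tgt(-.06,0,.13);tgt(-.02,0,.0935)"
```

```text
time: 25.4
eef_pos: [0.4407, 0.0443, 0.2899]
tcp_rot: [0.703, 0.712, 0.001, 0.001]
contact_force: [-0.1, 0.2, -3.5]
opening: 0.128
finger_force: 59.4
time: 26.23
eef_pos: [0.4094, 0.1839, 0.2892]
tcp_rot: [0.703, 0.711, -0.0, 0.0]
contact_force: [0.1, -0.5, -2.7]
opening: 0.128
finger_force: 59.4
tcp in stand [-0.0628  0.0008  0.2892]
[ 1.95812747e-01 -2.76976921e-01  2.03695467e+00 -3.75849994e-04
  1.38130862e+00  1.83641314e-01]
shift(now axes) [ 0.6 -3.2  7.4] rot [ 0.02  0.02 -0.07] shift(after-turn axes) [ 0.6 -3.2  7.4]
shift(now axes) [ 0.6 36.8 43.9] rot [ 0.02  0.02 -0.07] shift(after-turn axes) [ 0.6 36.8 43.9]
```

View pics/hang.png

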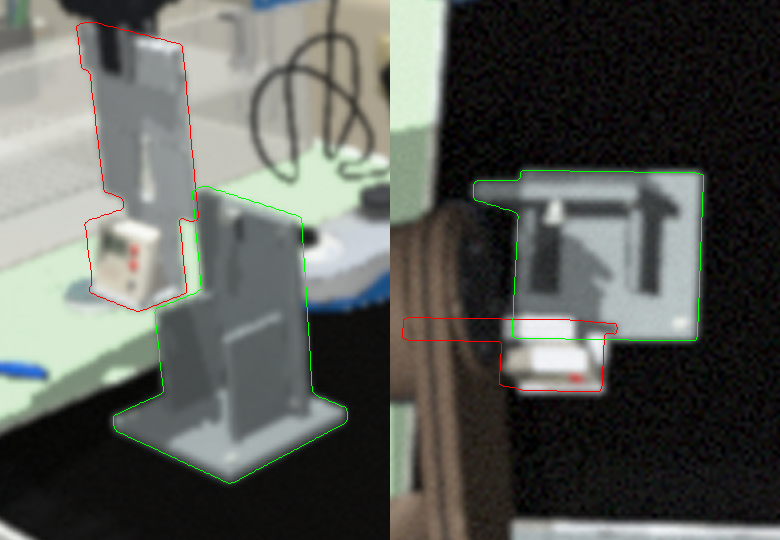

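```bash
cat > m4.py <<'E'
from st import *
from plant import optics
t=optics.read_camera("top");s=optics.read_camera("scene")
U=np.array([[0,0,-1],[0,1,0],[1,0,0.]]);UB=[x@U.T+[0,0,.09] for x in BR]
b=Q.T@(ctrl.get_state()["eef_pos"]-so)+[.006,-.0014,-.1518]
q=render(t,[x+b for x in UB],(Q,so)); g=t["color"].max(2)
ys,xs=np.where(q>.5)
for r in range(ys.max()-9,ys.max()-1,2):
    print("top",r,"model",np.where(q[r]>.5)[0][[0,-1]],q[r].sum().round(1)); x0=np.where(q[r]>.5)[0]
    a=x0[0] if x0[-1]-x0[0]<40 else x0[-1]-28
    print(list(g[r,a-5:x0[-1]+7]),list((q[r,a-5:x0[-1]+7]*100).astype(int)))
q=render(s,[x+b for x in UB],(Q,so)); g=s["color"].max(2);ys,xs=np.where(q>.5)
for r in range(ys.min()+12,ys.max()-20,12):
    x0=np.where(q[r]>.5)[0];print("scene",r,x0[[0,-1]]);print(list(g[r,x0[0]-6:x0[0]+6]),list(g[r,x0[-1]-5:x0[-1]+7]),(q[r,x0[0]-1]*100).astype(int),(q[r,x0[-1]+1]*100).astype(int))
E
python3 m4.py
```

```text
top 257 model [125 150] 26.0
[np.uint8(33), np.uint8(26), np.uint8(28), np.uint8(26), np.uint8(36), np.uint8(53), np.uint8(106), np.uint8(157), np.uint8(179), np.uint8(185), np.uint8(189), np.uint8(189), np.uint8(208), np.uint8(231), np.uint8(243), np.uint8(245), np.uint8(244), np.uint8(243), np.uint8(243), np.uint8(244), np.uint8(244), np.uint8(244), np.uint8(244), np.uint8(245), np.uint8(244), np.uint8(234), np.uint8(195), np.uint8(165), np.uint8(194), np.uint8(215), np.uint8(178), np.uint8(108), np.uint8(36), np.uint8(17), np.uint8(16), np.uint8(21), np.uint8(18)] [np.int64(0), np.int64(0), np.int64(0), np.int64(0), np.int64(25), np.int64(100), np.int64(100), np.int64(100), np.int64(100), np.int64(100), np.int64(100), np.int64(100), np.int64(100), np.int64(100), np.int64(100), np.int64(100), np.int64(100), np.int64(100), np.int64(100), np.int64(100), np.int64(100), np.int64(100), np.int64(100), np.int64(100), np.int64(100), np.int64(100), np.int64(100), np.int64(100), np.int64(100), np.int64(100), np.int64(74), np.int64(0), np.int64(0), np.int64(0), np.int64(0), np.int64(0), np.in
[... 4186 characters left out ...]
.uint8(194), np.uint8(193), np.uint8(190), np.uint8(176), np.uint8(142), np.uint8(127), np.uint8(127), np.uint8(128), np.uint8(128)] [np.uint8(152), np.uint8(153), np.uint8(153), np.uint8(152), np.uint8(154), np.uint8(175), np.uint8(192), np.uint8(196), np.uint8(196), np.uint8(197), np.uint8(197), np.uint8(196)] 0 0
scene 160 [131 155]
[np.uint8(211), np.uint8(211), np.uint8(211), np.uint8(211), np.uint8(211), np.uint8(210), np.uint8(209), np.uint8(206), np.uint8(201), np.uint8(197), np.uint8(197), np.uint8(200)] [np.uint8(148), np.uint8(154), np.uint8(157), np.uint8(153), np.uint8(141), np.uint8(123), np.uint8(98), np.uint8(89), np.uint8(90), np.uint8(93), np.uint8(108), np.uint8(131)] 18 0
```

The overlay agrees: red model on the bracket in the scene view, about 0.7 px (1–2 mm) off in the top view. I'll bias it by 0.8 mm, then lower in front of the cheeks and go forward between them.

```bash
sed -i 's/dy=.0014/dy=.0022/' st.py; python3 -m creep '[{"x":1.4,"y":0,"z":10,"rx":0,"ry":0,"rz":0,"grip":0},{"x":0,"y":0,"z":12,"rx":0,"ry":0,"rz":0,"grip":0},{"x":0,"y":0,"z":12,"rx":0,"ry":0,"rz":0,"grip":0},{"x":0,"y":0,"z":10,"rx":0,"ry":0,"rz":0,"grip":0},{"x":0,"y":10,"z":0,"rx":0,"ry":0,"rz":0,"grip":0},{"x":0,"y":12,"z":0,"rx":0,"ry":0,"rz":0,"grip":0},{"x":0,"y":12,"z":0,"rx":0,"ry":0,"rz":0,"grip":0},{"x":0,"y":6,"z":0,"rx":0,"ry":0,"rz":0,"grip":0},{"x":0,"y":4,"z":0,"rx":0,"ry":0,"rz":0,"grip":0},{"x":0,"y":0,"z":0,"rx":0,"ry":0,"rz":0,"grip":0}]'
python3 -c "
from st import *
import time
print(Q.T@(ctrl.get_state()['eef_pos']-so));tgt(-.004,0,.0935)"
```

```text
time: 27.27
eef_pos: [0.4539, 0.1867, 0.2452]
tcp_rot: [0.702, 0.712, 0.0, 0.0]
contact_force: [0.4, 0.4, -3.2]
opening: 0.131
finger_force: 59.3
[-0.01827448  0.00294999  0.2451774 ]
shift(now axes) [-0.7  8.3 -0.1] rot [ 0.02  0.01 -0.  ] shift(after-turn axes) [-0.7  8.3 -0.1]
```

```bash
python3 -m creep '[{"x":-0.7,"y":2,"z":0,"rx":0,"ry":0,"rz":0,"grip":0},{"x":0,"y":2,"z":0,"rx":0,"ry":0,"rz":0,"grip":0},{"x":0,"y":2,"z":0,"rx":0,"ry":0,"rz":0,"grip":0},{"x":0,"y":2,"z":0,"rx":0,"ry":0,"rz":0,"grip":0},{"x":0,"y":2,"z":0,"rx":0,"ry":0,"rz":0,"grip":0},{"x":0,"y":2,"z":0,"rx":0,"ry":0,"rz":0,"grip":0},{"x":0,"y":1,"z":0,"rx":0,"ry":0,"rz":0,"grip":0},{"x":0,"y":0,"z":0,"rx":0,"ry":0,"rz":0,"grip":0},{"x":0,"y":0,"z":0,"rx":0,"ry":0,"rz":0,"grip":0},{"x":0,"y":0,"z":0,"rx":0,"ry":0,"rz":0,"grip":0}]'
python3 -m creep '[{"x":0,"y":1,"z":0,"rx":0,"ry":0,"rz":0,"grip":0},{"x":0,"y":1,"z":0,"rx":0,"ry":0,"rz":0,"grip":0},{"x":0,"y":1,"z":0,"rx":0,"ry":0,"rz":0,"grip":0},{"x":0,"y":0.5,"z":0,"rx":0,"ry":0,"rz":0,"grip":0},{"x":0,"y":0.5,"z":0,"rx":0,"ry":0,"rz":0,"grip":0},{"x":0,"y":0.5,"z":0,"rx":0,"ry":0,"rz":0,"grip":0},{"x":0,"y":0.5,"z":0,"rx":0,"ry":0,"rz":0,"grip":0},{"x":0,"y":0,"z":0,"rx":0,"ry":0,"rz":0,"grip":0},{"x":0,"y":0,"z":0,"rx":0,"ry":0,"rz":0,"grip":0},{"x":0,"y":0,"z":0,"rx":0,"ry":0,"rz":0,"grip":0}]'
python3 -c "
from st import *
s=ctrl.get_state();print('back x,mid y,foot',Q.T@(s['eef_pos']-so)+[.006,-.0022,-.1518],s['contact_force'],s['wrist_torque'])"
```

```text
time: 28.1
eef_pos: [0.466, 0.1862, 0.2453]
tcp_rot: [0.702, 0.712, 0.0, 0.0]
contact_force: [0.8, 0.4, -3.3]
opening: 0.13
finger_force: 59.4
time: 28.93
eef_pos: [0.4711, 0.1863, 0.2453]
tcp_rot: [0.702, 0.712, 0.0, 0.0]
contact_force: [0.7, 0.2, -2.7]
opening: 0.132
finger_force: 59.3
back x,mid y,foot [0.0049238  0.00013122 0.09348971] [ 0.66994455  0.20361052 -2.6672265 ] [ 0.0126662  -0.02726768  0.04940209]
```

```bash
python3 -m creep '[{"x":0,"y":0.5,"z":0,"rx":0,"ry":0,"rz":0,"grip":0},{"x":0,"y":0.5,"z":0,"rx":0,"ry":0,"rz":0,"grip":0},{"x":0,"y":0.5,"z":0,"rx":0,"ry":0,"rz":0,"grip":0},{"x":0,"y":0.5,"z":0,"rx":0,"ry":0,"rz":0,"grip":0},{"x":0,"y":0.5,"z":0,"rx":0,"ry":0,"rz":0,"grip":0},{"x":0,"y":0.5,"z":0,"rx":0,"ry":0,"rz":0,"grip":0},{"x":0,"y":0,"z":0,"rx":0,"ry":0,"rz":0,"grip":0},{"x":0,"y":0,"z":0,"rx":0,"ry":0,"rz":0,"grip":0},{"x":0,"y":0,"z":0,"rx":0,"ry":0,"rz":0,"grip":0},{"x":0,"y":0,"z":0,"rx":0,"ry":0,"rz":0,"grip":0}]'
python3 -c "
from st import *
s=ctrl.get_state();print('back x,mid y,foot',Q.T@(s['eef_pos']-so)+[.006,-.0022,-.1518],s['contact_force'],s['wrist_torque'])"
```

```text
time: 29.77
eef_pos: [0.4741, 0.1864, 0.2453]
tcp_rot: [0.702, 0.712, 0.0, 0.0]
contact_force: [0.1, -0.2, -2.1]
opening: 0.128
finger_force: 59.3
back x,mid y,foot [0.0079267  0.00014311 0.09350648] [ 0.11841022 -0.15485071 -2.11391545] [ 0.01192468 -0.01421828 -0.02314878]
```

```bash
python3 -m creep '[{"x":0,"y":0.5,"z":0,"rx":0,"ry":0,"rz":0,"grip":0},{"x":0,"y":0.5,"z":0,"rx":0,"ry":0,"rz":0,"grip":0},{"x":0,"y":0.5,"z":0,"rx":0,"ry":0,"rz":0,"grip":0},{"x":0,"y":0.5,"z":0,"rx":0,"ry":0,"rz":0,"grip":0},{"x":0,"y":0.5,"z":0,"rx":0,"ry":0,"rz":0,"grip":0},{"x":0,"y":0.5,"z":0,"rx":0,"ry":0,"rz":0,"grip":0},{"x":0,"y":0,"z":0,"rx":0,"ry":0,"rz":0,"grip":0},{"x":0,"y":0,"z":0,"rx":0,"ry":0,"rz":0,"grip":0},{"x":0,"y":0,"z":0,"rx":0,"ry":0,"rz":0,"grip":0},{"x":0,"y":0,"z":0,"rx":0,"ry":0,"rz":0,"grip":0}]'
python3 -c "
from st import *
s=ctrl.get_state();print('back x,mid y,foot',Q.T@(s['eef_pos']-so)+[.006,-.0022,-.1518],s['contact_force'],s['wrist_torque'])"
```

```text
time: 30.6
eef_pos: [0.4771, 0.1864, 0.2453]
tcp_rot: [0.702, 0.712, 0.0, 0.0]
contact_force: [-0.2, 0.4, -3.0]
opening: 0.127
finger_force: 59.3
back x,mid y,foot [0.0109169  0.0001356  0.09350224] [-0.17102116  0.44590853 -2.9791404 ] [-0.04607027 -0.01173183  0.01332107]
```

The plate is 5 mm past the head's front with no force, so the head is in the hole. I'll carry on towards the panel.

```bash
python3 -m creep '[{"x":0,"y":0.7,"z":0,"rx":0,"ry":0,"rz":0,"grip":0},{"x":0,"y":0.7,"z":0,"rx":0,"ry":0,"rz":0,"grip":0},{"x":0,"y":0.7,"z":0,"rx":0,"ry":0,"rz":0,"grip":0},{"x":0,"y":0.7,"z":0,"rx":0,"ry":0,"rz":0,"grip":0},{"x":0,"y":0.7,"z":0,"rx":0,"ry":0,"rz":0,"grip":0},{"x":0,"y":0.5,"z":0,"rx":0,"ry":0,"rz":0,"grip":0},{"x":0,"y":0,"z":0,"rx":0,"ry":0,"rz":0,"grip":0},{"x":0,"y":0,"z":0,"rx":0,"ry":0,"rz":0,"grip":0},{"x":0,"y":0,"z":0,"rx":0,"ry":0,"rz":0,"grip":0},{"x":0,"y":0,"z":0,"rx":0,"ry":0,"rz":0,"grip":0}]'
python3 -c "
from st import *
s=ctrl.get_state();print('back x,mid y,foot',Q.T@(s['eef_pos']-so)+[.006,-.0022,-.1518],s['contact_force'],s['wrist_torque'])"
python3 -m creep '[{"x":0,"y":0.5,"z":0,"rx":0,"ry":0,"rz":0,"grip":0},{"x":0,"y":0.5,"z":0,"rx":0,"ry":0,"rz":0,"grip":0},{"x":0,"y":0.5,"z":0,"rx":0,"ry":0,"rz":0,"grip":0},{"x":0,"y":0.5,"z":0,"rx":0,"ry":0,"rz":0,"grip":0},{"x":0,"y":0,"z":0,"rx":0,"ry":0,"rz":0,"grip":0},{"x":0,"y":0,"z":0,"rx":0,"ry":0,"rz":0,"grip":0},{"x":0,"y":0,"z":0,"rx":0,"ry":0,"rz":0,"grip":0},{"x":0,"y":0,"z":0,"rx":0,"ry":0,"rz":0,"grip":0},{"x":0,"y":0,"z":0,"rx":0,"ry":0,"rz":0,"grip":0},{"x":0,"y":0,"z":0,"rx":0,"ry":0,"rz":0,"grip":0}]'
python3 -c "
from st import *
s=ctrl.get_state();print('back x,mid y,foot',Q.T@(s['eef_pos']-so)+[.006,-.0022,-.1518],s['contact_force'],s['wrist_torque'])"
```

```text
time: 31.43
eef_pos: [0.4811, 0.1864, 0.2453]
tcp_rot: [0.702, 0.712, 0.0, 0.0]
contact_force: [-0.1, -1.2, -2.7]
opening: 0.13
finger_force: 59.3
back x,mid y,foot [0.01491251 0.00012324 0.09349944] [-0.06525802 -1.22593916 -2.70452267] [ 0.01908917 -0.02491379  0.01363381]
time: 32.27
eef_pos: [0.4831, 0.1865, 0.2453]
tcp_rot: [0.702, 0.712, 0.0, 0.0]
contact_force: [0.3, 0.9, -1.9]
opening: 0.132
finger_force: 59.3
back x,mid y,foot [0.01694376 0.00013377 0.09352991] [ 0.34492126  0.93000779 -1.87247795] [-0.02279853 -0.04267217  0.01632781]
```

```bash
python3 -m creep '[{"x":0,"y":0.5,"z":0,"rx":0,"ry":0,"rz":0,"grip":0},{"x":0,"y":0.5,"z":0,"rx":0,"ry":0,"rz":0,"grip":0},{"x":0,"y":0.5,"z":0,"rx":0,"ry":0,"rz":0,"grip":0},{"x":0,"y":0.5,"z":0,"rx":0,"ry":0,"rz":0,"grip":0},{"x":0,"y":0,"z":0,"rx":0,"ry":0,"rz":0,"grip":0},{"x":0,"y":0,"z":0,"rx":0,"ry":0,"rz":0,"grip":0},{"x":0,"y":0,"z":0,"rx":0,"ry":0,"rz":0,"grip":0},{"x":0,"y":0,"z":0,"rx":0,"ry":0,"rz":0,"grip":0},{"x":0,"y":0,"z":0,"rx":0,"ry":0,"rz":0,"grip":0},{"x":0,"y":0,"z":0,"rx":0,"ry":0,"rz":0,"grip":0}]'
python3 -c "
from st import *
s=ctrl.get_state();print('back x,mid y,foot',Q.T@(s['eef_pos']-so)+[.006,-.0022,-.1518],s['contact_force'],s['wrist_torque'])"
```

```text
time: 33.1
eef_pos: [0.4851, 0.1865, 0.2453]
tcp_rot: [0.702, 0.712, 0.0, 0.0]
contact_force: [0.4, 0.3, -1.8]
opening: 0.132
finger_force: 59.3
back x,mid y,foot [0.0189459  0.00013976 0.0935352 ] [ 0.43832012  0.31264515 -1.76809953] [-0.00457074 -0.03354722 -0.03663719]
```

```bash
python3 -m creep '[{"x":0,"y":0,"z":1,"rx":0,"ry":0,"rz":0,"grip":0},{"x":0,"y":0,"z":1,"rx":0,"ry":0,"rz":0,"grip":0},{"x":0,"y":0,"z":1,"rx":0,"ry":0,"rz":0,"grip":0},{"x":0,"y":0,"z":1,"rx":0,"ry":0,"rz":0,"grip":0},{"x":0,"y":0,"z":1,"rx":0,"ry":0,"rz":0,"grip":0},{"x":0,"y":0,"z":1,"rx":0,"ry":0,"rz":0,"grip":0},{"x":0,"y":0,"z":0,"rx":0,"ry":0,"rz":0,"grip":0},{"x":0,"y":0,"z":0,"rx":0,"ry":0,"rz":0,"grip":0},{"x":0,"y":0,"z":0,"rx":0,"ry":0,"rz":0,"grip":0},{"x":0,"y":0,"z":0,"rx":0,"ry":0,"rz":0,"grip":0}]'
python3 -c "
from st import *
s=ctrl.get_state();print('back x,mid y,foot',Q.T@(s['eef_pos']-so)+[.006,-.0022,-.1518],s['contact_force'],s['wrist_torque'])"
```

```text
time: 33.93
eef_pos: [0.4852, 0.1865, 0.2394]
tcp_rot: [0.702, 0.712, 0.0, 0.0]
contact_force: [0.8, 1.0, -1.7]
opening: 0.125
finger_force: 59.3
back x,mid y,foot [0.01898505 0.00016223 0.08759292] [ 0.75796644  1.02214942 -1.69802122] [-0.01374268  0.01781967  0.02955029]
```

Sliding freely. I'll continue down in stages.

```bash
python3 -m creep '[{"x":0,"y":0,"z":1.5,"rx":0,"ry":0,"rz":0,"grip":0},{"x":0,"y":0,"z":1.5,"rx":0,"ry":0,"rz":0,"grip":0},{"x":0,"y":0,"z":1.5,"rx":0,"ry":0,"rz":0,"grip":0},{"x":0,"y":0,"z":1.5,"rx":0,"ry":0,"rz":0,"grip":0},{"x":0,"y":0,"z":1.5,"rx":0,"ry":0,"rz":0,"grip":0},{"x":0,"y":0,"z":1.5,"rx":0,"ry":0,"rz":0,"grip":0},{"x":0,"y":0,"z":1,"rx":0,"ry":0,"rz":0,"grip":0},{"x":0,"y":0,"z":0,"rx":0,"ry":0,"rz":0,"grip":0},{"x":0,"y":0,"z":0,"rx":0,"ry":0,"rz":0,"grip":0},{"x":0,"y":0,"z":0,"rx":0,"ry":0,"rz":0,"grip":0}]'
python3 -m creep '[{"x":0,"y":0,"z":1.5,"rx":0,"ry":0,"rz":0,"grip":0},{"x":0,"y":0,"z":1.5,"rx":0,"ry":0,"rz":0,"grip":0},{"x":0,"y":0,"z":1.5,"rx":0,"ry":0,"rz":0,"grip":0},{"x":0,"y":0,"z":1,"rx":0,"ry":0,"rz":0,"grip":0},{"x":0,"y":0,"z":1,"rx":0,"ry":0,"rz":0,"grip":0},{"x":0,"y":0,"z":1,"rx":0,"ry":0,"rz":0,"grip":0},{"x":0,"y":0,"z":1,"rx":0,"ry":0,"rz":0,"grip":0},{"x":0,"y":0,"z":0,"rx":0,"ry":0,"rz":0,"grip":0},{"x":0,"y":0,"z":0,"rx":0,"ry":0,"rz":0,"grip":0},{"x":0,"y":0,"z":0,"rx":0,"ry":0,"rz":0,"grip":0}]'
python3 -c "
from st import *
s=ctrl.get_state();print('back x,mid y,foot',Q.T@(s['eef_pos']-so)+[.006,-.0022,-.1518],s['contact_force'],s['wrist_torque'])"
```

```text
time: 34.77
eef_pos: [0.4852, 0.1865, 0.2294]
tcp_rot: [0.702, 0.712, 0.0, 0.0]
contact_force: [-0.0, 0.8, -3.3]
opening: 0.128
finger_force: 59.3
time: 35.6
eef_pos: [0.4852, 0.1865, 0.2209]
tcp_rot: [0.702, 0.712, 0.0, 0.0]
contact_force: [0.3, -0.3, -2.4]
opening: 0.131
finger_force: 59.3
back x,mid y,foot [0.0189881  0.00015551 0.06908172] [ 0.33813378 -0.25543126 -2.35396041] [ 0.04582646 -0.01442618 -0.00330186]
```

```bash
python3 -m creep '[{"x":0,"y":0,"z":1,"rx":0,"ry":0,"rz":0,"grip":0},{"x":0,"y":0,"z":1,"rx":0,"ry":0,"rz":0,"grip":0},{"x":0,"y":0,"z":1,"rx":0,"ry":0,"rz":0,"grip":0},{"x":0,"y":0,"z":1,"rx":0,"ry":0,"rz":0,"grip":0},{"x":0,"y":0,"z":1,"rx":0,"ry":0,"rz":0,"grip":0},{"x":0,"y":0,"z":0.5,"rx":0,"ry":0,"rz":0,"grip":0},{"x":0,"y":0,"z":0.5,"rx":0,"ry":0,"rz":0,"grip":0},{"x":0,"y":0,"z":0,"rx":0,"ry":0,"rz":0,"grip":0},{"x":0,"y":0,"z":0,"rx":0,"ry":0,"rz":0,"grip":0},{"x":0,"y":0,"z":0,"rx":0,"ry":0,"rz":0,"grip":0}]'
python3 -m creep '[{"x":0,"y":0,"z":0.5,"rx":0,"ry":0,"rz":0,"grip":0},{"x":0,"y":0,"z":0.5,"rx":0,"ry":0,"rz":0,"grip":0},{"x":0,"y":0,"z":0.5,"rx":0,"ry":0,"rz":0,"grip":0},{"x":0,"y":0,"z":0.5,"rx":0,"ry":0,"rz":0,"grip":0},{"x":0,"y":0,"z":0,"rx":0,"ry":0,"rz":0,"grip":0},{"x":0,"y":0,"z":0,"rx":0,"ry":0,"rz":0,"grip":0},{"x":0,"y":0,"z":0,"rx":0,"ry":0,"rz":0,"grip":0},{"x":0,"y":0,"z":0,"rx":0,"ry":0,"rz":0,"grip":0},{"x":0,"y":0,"z":0,"rx":0,"ry":0,"rz":0,"grip":0},{"x":0,"y":0,"z":0,"rx":0,"ry":0,"rz":0,"grip":0}]'
python3 -c "
from st import *
s=ctrl.get_state();print('back x,mid y,foot',Q.T@(s['eef_pos']-so)+[.006,-.0022,-.1518],s['contact_force'],s['wrist_torque'])"
```

```text
time: 36.43
eef_pos: [0.4852, 0.1865, 0.2148]
tcp_rot: [0.702, 0.712, 0.0, 0.0]
contact_force: [-0.6, -0.8, -3.1]
opening: 0.125
finger_force: 59.3
time: 37.27
eef_pos: [0.4853, 0.1865, 0.2134]
tcp_rot: [0.702, 0.712, 0.0, 0.0]
contact_force: [-2.3, 0.8, 3.7]
opening: 0.128
finger_force: 60.3
back x,mid y,foot [0.01914337 0.00017058 0.06160005] [-2.25916267  0.79053323  3.70265247] [-0.10974751  0.40642082  0.02477303]
```

It has seated: vertical force is up 7 N at foot height 61.6 mm, just as predicted. I'll release and retract upwards.

```bash
python3 -m creep '[{"x":0,"y":0,"z":0,"rx":0,"ry":0,"rz":0,"grip":0.16},{"x":0,"y":0,"z":0,"rx":0,"ry":0,"rz":0,"grip":0.2},{"x":0,"y":0,"z":0,"rx":0,"ry":0,"rz":0,"grip":0.3},{"x":0,"y":0,"z":0,"rx":0,"ry":0,"rz":0,"grip":0.4},{"x":0,"y":0,"z":0,"rx":0,"ry":0,"rz":0,"grip":0.5},{"x":0,"y":0,"z":0,"rx":0,"ry":0,"rz":0,"grip":0.6},{"x":0,"y":0,"z":0,"rx":0,"ry":0,"rz":0,"grip":0.6},{"x":0,"y":0,"z":-2,"rx":0,"ry":0,"rz":0,"grip":0.6},{"x":0,"y":0,"z":-8,"rx":0,"ry":0,"rz":0,"grip":0.6},{"x":0,"y":0,"z":-15,"rx":0,"ry":0,"rz":0,"grip":0.6}]'
python3 -m creep '[{"x":0,"y":0,"z":-20,"rx":0,"ry":0,"rz":0,"grip":0.6},{"x":0,"y":0,"z":-25,"rx":0,"ry":0,"rz":0,"grip":0.6},{"x":0,"y":0,"z":-25,"rx":0,"ry":0,"rz":0,"grip":0.6},{"x":0,"y":0,"z":-25,"rx":0,"ry":0,"rz":0,"grip":0.6},{"x":30,"y":0,"z":-10,"rx":0,"ry":0,"rz":0,"grip":0.6},{"x":35,"y":0,"z":0,"rx":0,"ry":0,"rz":0,"grip":0.6},{"x":35,"y":0,"z":0,"rx":0,"ry":0,"rz":0,"grip":0.6},{"x":35,"y":0,"z":0,"rx":0,"ry":0,"rz":0,"grip":0.6},{"x":20,"y":0,"z":0,"rx":0,"ry":0,"rz":0,"grip":0.6},{"x":0,"y":0,"z":0,"rx":0,"ry":0,"rz":0,"grip":0.6}]'
python3 - <<'E'
from st import *
from plant import optics
U=np.array([[0,0,-1],[0,1,0],[1,0,0.]]);UB=[x@U.T+[0,0,.09]+[.0185,0,.0615] for x in BR];vis=[]
for n in("scene","top"):
    d=optics.read_camera(n);q=render(d,UB,(Q,so));big=cv2.resize(d["color"],None,fx=4,fy=4,interpolation=cv2.INTER_CUBIC)
    cs,_=cv2.findContours((cv2.resize(q,None,fx=4,fy=4)>.5).astype(np.uint8),cv2.RETR_EXTERNAL,cv2.CHAIN_APPROX_NONE);cv2.drawContours(big,cs,-1,(0,0,255),1)
    ys,xs=np.where(q>.5);cx,cy=int(xs.mean())*4,int(ys.mean())*4;vis.append(big[cy-250:cy+250,cx-195:cx+195])
cv2.imwrite("pics/end.png",np.hstack(vis))
E
```

```text
time: 38.1
eef_pos: [0.484, 0.1863, 0.2366]
tcp_rot: [0.702, 0.712, -0.001, -0.001]
contact_force: [0.1, -0.7, 0.0]
opening: 0.601
finger_force: 0.0
time: 38.93
eef_pos: [0.4822, 0.3448, 0.3432]
tcp_rot: [0.701, 0.713, 0.001, -0.0]
contact_force: [-1.0, 0.1, -1.1]
opening: 0.596
finger_force: 0.0
```

View pics/end.png

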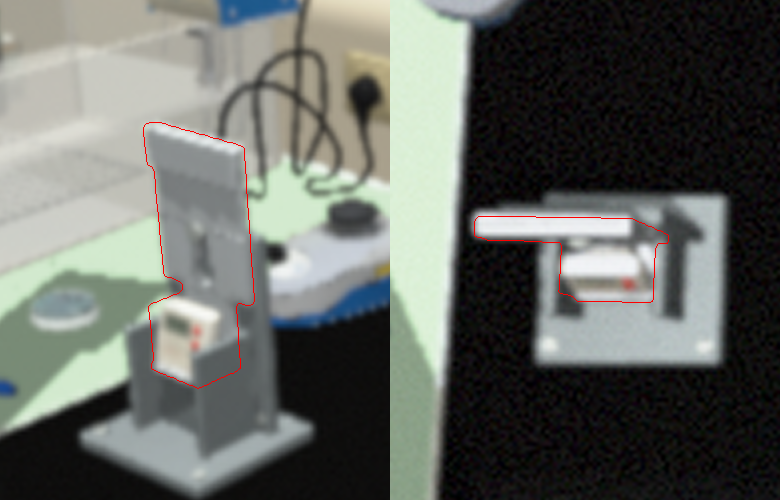

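The bracket hangs upright in the predicted place, with the stud in the slot at about (203,255) and the timer between the cheeks. Handing in.

```bash
python3 -c "
from plant import sign_off
print(sign_off())"
```

```text
the job is handed in; nothing more can be done
None
```

The timer bracket hangs on the grey stand's stud, slid fully down behind the head, timer outwards and let go. I handed it in at about 39 s; no verdict was shown.

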